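# Box up the painted balls

## Robot

A 6-joint arm with a two-finger parallel gripper is mounted at the origin on the work surface. World frame = base frame: x ahead of the robot, y to its left, z up, the work surface at z = 0. Lengths are in mm, angles in rad, forces in N, time in s.
With the tool pointing down it reaches from about 275 to 1000 mm from the base axis. Payload 8.4 kg.
Tool frame: the origin (TCP) lies midway between the tips of the shut fingers; the grasp point (between the pads) lies 19 mm behind it; z points along the fingers, y is the line along which they close (so a half turn about z gives the same grasp; the last joint's range is limited). The gripper opens to 85 mm and grips with 20 to 120 N. Pads are 22 mm wide; open, the fingers measure 114 mm over their backs; the gripper's body (76 mm by 85 mm) begins 54 mm behind the grasp point. The pads swing forward as they close: fully open they stand 13 mm farther back than shut.
Start: joints at [-1.175, 0.353, 1.633, -0, 1.155, -0.002], TCP at [242.118, -576.2, 231.281] pointing down, gripper open.
Joint ranges: [-2.63, 2.63], [-0.92, 2.1], [0.06, 2.66], [-1.3, 4.44], [0, 2.69], [-3.02, 3.02]. Speed limits (rad/s): [2.22, 2.22, 2.79, 3.14, 3.14, 3.14].

## Interface

Orientations are given as [roll, pitch, yaw] about the fixed x, y, z axes, in that order (R = Rz(yaw) Ry(pitch) Rx(roll)).
In Python, from rig import telemetry, optics, r gives the robot as it stands.
- The arm moves only by the tool play_rows, never from a script. Its arguments are lists of equal length, an entry for each row: "dp": the shift along the tool's x, y, z in units of 40 mm (1.0 is 40 mm), a list of three; "rot": the turn, a rotation vector about the tool's x, y, z in units of 6 degrees (1.0 is 6 degrees), a list of three. In form: {"dp": [[tx, ty, tz], ...], "rot": [[ax, ay, az], ...]}. A call has 1 to 5 rows; each row is the pose to reach, as a shift and turn from the pose commanded when the call began, along the tool's axes at that moment; what a row does not reach only later rows make up. A row lasts 1/12 s, in which the tool goes at most 41.7 mm and 7.16 degrees, less where a joint would pass 70% of its speed; a pose out of reach is approached as far as the arm can. A call with a gripper value outside its range is refused whole. "fingers" is the opening, from 0 (shut) to 1 (fully open), set as the call begins (left out, the last holds). The fingers move at their own pace and stop on an object; "grip_force" is the grip in N (left out, the last holds). Time passes only in rows, so rows that repeat a pose let the fingers close. It gives the time, the measured TCP pose, the force, the opening and the grip force at its end, in the units of the state.
- telemetry.sense(): the state, without advancing time (a new reading comes with each control period).
- optics.grab_frame(name): name is "scene" or "side" or "wrist"; returns a dict with "color" (384x512x3 uint8, red, green, blue), "mtx" (3x3 intrinsics, pixels), "R" (3x3) and "t" (3): a world point X has camera coordinates R X + t; the wrist camera has in their place "mount" (4x4, takes a point from camera to tool coordinates, whose origin is the TCP and whose axes are the flange's). Camera axes: x right, y down, z forward; pixel columns grow to the right and rows downward; lengths in mm; the calibration is good to about 2 mm. A picture is of the moment at which its call begins: read the wrist's pose just before it. There is no depth.
- r.sign_off(): hands the job in; it is judged then, once.
The state is a dict: "clock": time; "qpos": joint angles; "qvel": joint speeds; "joint_efforts": joint torques, N m; "eef_pos": TCP position; "tcp_rot": TCP orientation; "contact_force": force on the tool from outside, world axes, zero at the start; "wrist_torque": the same for the moment, N m; "opening": opening from 0.0 (shut) to 1.0 (fully open); "grasp_force": force on a finger pad.
Only numpy, scipy, OpenCV 4.12 (cv2) and the standard library are available. Lean on these libraries where they do the work, as an engineer would, in place of code of your own. Each camera call takes 0.05 s, during which the arm holds its last target. There are 200 camera calls.

## Task

Pick up the blue cup and tip all six painted balls out of it into the wooden box, then stand the empty cup upright on the cork coaster and let go of it. After that push the lid fully shut and turn the red turnbutton across it so that it secures the lid; leave the other things on the bench where they are.

Things in the scene. Friction and masses are not known exactly. Their poses are not given: they have to be found in the camera images.
- cup: the only cup on the bench: a blue plastic tumbler, open at the top, 100 mm tall, round and tapered: outside diameter 54 mm at the foot, 68 mm at the rim, wall 3 mm, floor 4 mm thick; about 80 g empty, and it holds the six balls in its lower half. Origin: centre of its underside; z axis: up through its mouth
- cup_rim (a point): centre of the cup's mouth, 100 mm above its underside
- coaster: round cork coaster lying fixed on the bench, 120 mm across, 5 mm thick; origin: centre of its underside
- box: open-topped pale wooden box fixed to the bench, 150 mm deep (its x) by 190 mm wide (its y) by 55 mm high, walls and floor 6 mm. Origin: centre of its underside, z up; its hinged lid is on the +x side (away from the robot), its turnbutton on the -x side (front). A wooden block 22 mm deep, 34 mm wide and 64 mm high stands against the middle of the front wall and carries the turnbutton
- lid (a joint): angle (rad) of the box's plywood lid: 0 = shut flat on the box, 1.57 = standing upright at the back edge, limit 1.9 (leaning back). The lid is 150 mm by 190 mm, 8 mm thick, has no handle and a stiff hinge that holds it wherever it is left, so it can simply be pushed. When shut its top is 64 mm above the bench
- lid_hinge (a point): middle of the lid's hinge line, on the box's back rim (75 mm behind the box's centre, 55 mm above the bench); the hinge runs along the box's y
- lid_front (a point): middle of the lid's free edge, on its outer face (the face that is on top when shut, with two red stripes)
- button (a joint): angle (rad) of the red wooden turnbutton, a flat bar that swivels level on the block at the front of the box: 0 = along the front edge pointing to the box's +y, negative = pointing away from the lid, 1.57 = square across the front edge and over the shut lid (its stop). Turning it that way is clockwise seen from above; it stays where it is left
- button_pivot (a point): the turnbutton's pivot, on its top face, 81 mm above the bench. The bar is 65 mm long, 18 mm wide and 16 mm thick (its underside is 65 mm above the bench, 1.5 mm over the shut lid) and reaches 56 mm from the pivot one way, 9 mm the other
- button_end (a point): point on the turnbutton's top face, on its centre line, 48 mm from the pivot and 8 mm short of its long end
- ball0_center (a point): centre of a yellow painted wooden ball, 22 mm across, 10 g, one of the six that start in the cup
- ball1_center (a point): centre of a red painted wooden ball, 22 mm across, 10 g, one of the six that start in the cup
- ball2_center (a point): centre of a green painted wooden ball, 22 mm across, 10 g, one of the six that start in the cup
- ball3_center (a point): centre of a yellow painted wooden ball, 22 mm across, 10 g, one of the six that start in the cup
- ball4_center (a point): centre of a red painted wooden ball, 22 mm across, 10 g, one of the six that start in the cup
- ball5_center (a point): centre of a green painted wooden ball, 22 mm across, 10 g, one of the six that start in the cup
- glue: yellow glue bottle with a red cap, 52 mm across, 150 mm tall: a bystander to leave alone; origin: its underside, near its middle
- paint: red paint jar with a white cap, 60 mm across, 60 mm tall: a bystander to leave alone; origin: its underside, near its middle
- sander: cork sanding block, 70 by 110 by 35 mm: a bystander to leave alone; origin: its underside, near its middle
- driver: screwdriver with a red handle, lying on the bench: a bystander to leave alone; origin: its underside, near its middle
Not all that is in view belongs to the job. There is more than one size of the coaster; the one meant has the size given above.

How it is judged:
By the outcome, as a careful person would: the job done as asked, in the order asked, and still so for the second after the job is handed in, with the robot touching nothing.
It also fails if it takes over 72 s, if anything falls off the work surface, if the arm or the gripper's body presses on something with over 40 N, if the wrist force passes 120 N, or if a joint passes its speed limit or range.

## Working session

There is one attempt and no reset: what is moved stays moved. The work goes in short steps, Python scripts to look and compute and a tool call to move; the robot and the scene stay as the last step left them, time stands still between calls to the robot, and variables do not carry over. Pictures are saved under pics/ and viewed, at most 10 in all, crops included, and the job is handed in when it is done.

Besides the shell and the picture viewer there is one more tool, called after "Call:" as name(argument=value, ...), one argument or row to a line, values as JSON. play_rows: Moves the arm, as the interface text tells. Its arguments: {"type":"object","properties":{"dp":{"type":"array"},"rot":{"type":"array"},"fingers":{"type":"number"},"grip_force":{"type":"number"}},"required":["dp","rot"]}

```bash
mkdir -p pics; ls; python3 - <<'E'
from rig import telemetry, optics, r
import cv2,pickle
print(telemetry.sense())
for n in("scene","side"):
    f=optics.grab_frame(n); pickle.dump(f,open(f"{n}.pkl","wb"))
    cv2.imwrite(f"pics/{n}0.png",cv2.resize(f["color"][:,:,::-1],(800,600),interpolation=cv2.INTER_CUBIC))
    print(f["mtx"],f["R"],f["t"])
E
```

```text
pics
{'clock': 0.0, 'qpos': array([-1.17544791e+00,  3.53651052e-01,  1.63416981e+00, -2.80778464e-05,
        1.15519235e+00, -2.37134833e-03]), 'qvel': array([-7.40714580e-05,  1.11560743e-03,  7.51933748e-04,  1.02299089e-03,
        4.06773094e-04, -1.61008758e-03]), 'joint_efforts': array([ 2.92897879e-03, -6.05237174e+01, -3.42067337e+01,  4.05879337e-04,
        9.11644165e-03,  1.83911561e-05]), 'eef_pos': array([ 241.89092061, -575.75621571,  230.54460537]), 'tcp_rot': array([-3.14017204e+00,  2.23028280e-05,  3.97731132e-01]), 'contact_force': array([ 1.05642192, -0.16407726,  0.02355647]), 'wrist_torque': array([-0.00050818, -0.0315397 , -0.01167928]), 'grasp_force': 0.0, 'opening': 0.9958025207741983}
[[422.36172369   0.         264.44582743]
 [  0.         422.36172369 192.03476604]
 [  0.           0.           1.        ]] [[ 0.23084185  0.97294122  0.00987027]
 [ 0.7786727  -0.17864767 -0.60145976]
 [-0.58342169  0.14652779 -0.79884212]] [-101.860769   -372.99751383 1714.65754367]
[[439.7807277    0.         248.50608133]
 [  0.         439.7807277  187.1714032 ]
 [  0.           0.           1.        ]] [[-0.99221987 -0.12250376 -0.0221938 ]
 [-0.06618901  0.67004717 -0.73936175]
 [ 0.10544549 -0.73214043 -0.67294252]] [ 566.85326809  129.01552035 1354.29804706]
```

View pics/scene0.png

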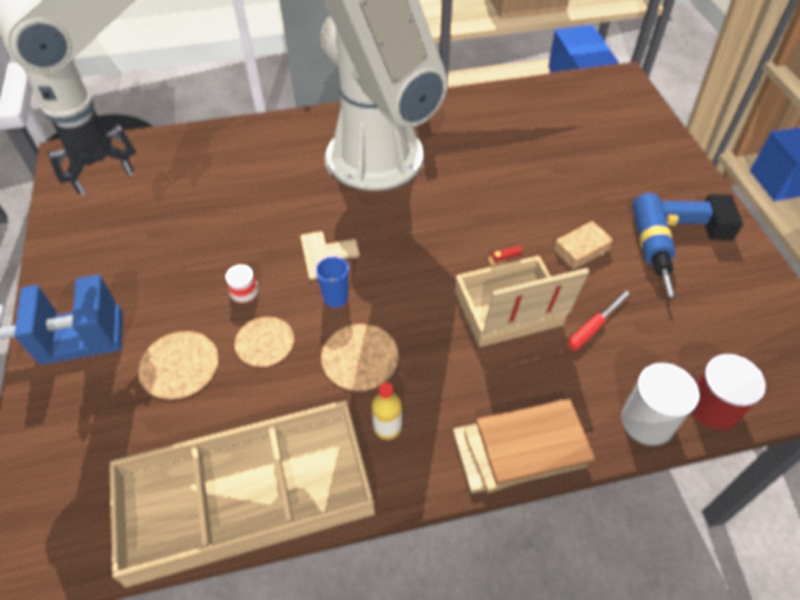

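View pics/side0.png

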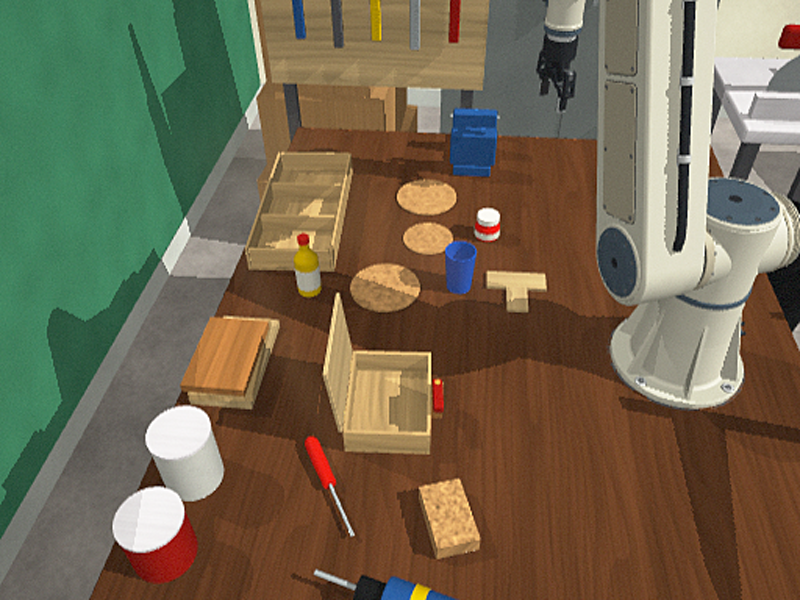

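The scene view shows the blue cup at (333,282) and the box at (520,300), with its lid standing nearly upright and leaning back a little. The red turnbutton is at (507,254). The coaster candidates are (178,364), (264,341) and (360,356). The only blue cup is at (333,282); the other vessels are the white and red tins at (660,400) and (730,390), and the paint jar is at (241,283). I'll measure the coasters and box next.

```bash
cat >h.py <<'E'
import numpy as np,pickle,cv2
from scipy.spatial.transform import Rotation as Ro
K=800/512
def cam(n): return pickle.load(open(n+".pkl","rb"))
def back(f,p,z):
    d=f["R"].T@np.linalg.solve(f["mtx"],[(p[0]+.5)/K-.5,(p[1]+.5)/K-.5,1]); c=-f["R"].T@f["t"]
    return c+d*(z-c[2])/d[2]
def proj(f,X):
    c=f["R"]@np.asarray(X,float)+f["t"]; u=f["mtx"]@c; return ((u[:2]/u[2]+.5)*K-.5)
E
python3 - <<'E'
from h import *
s,d=cam("scene"),cam("side")
np.set_printoptions(precision=1,suppress=True)
for f,cs in((s,[((139,365),(219,363),(180,332),(177,398)),((235,342),(295,341),(266,317),(263,366)),((321,355),(399,356),(362,323),(358,390))]),(d,[((396,197),(457,197),(426,179),(428,215)),((403,238),(454,239),(429,222),(429,255)),((350,288),(420,288),(386,263),(386,312))])):
    for c in cs:
        P=[back(f,p,5) for p in c]; print(np.mean(P,0),np.linalg.norm(P[0]-P[1]),np.linalg.norm(P[2]-P[3]))
# cup rim centre z=100, foot
print("rim",back(s,(333,267),100),back(d,(461,249),100))
print("foot",back(s,(336,302),0),back(d,(459,287),0))
# crops
for n,f,(x,y,w,h) in(("scene",s,(280,140,110,85)),("side",d,(195,180,110,120))):
    c=f["color"][y:y+h,x:x+w,::-1]; k=min(800//w,600//h)
    cv2.imwrite(f"pics/{n}_c.png",cv2.resize(c,None,fx=k,fy=k,interpolation=cv2.INTER_CUBIC)); print(k)
E
```

```text
[ 530.9 -506.2    5. ] 159.2738171882397 156.86726704143567
[ 514.7 -332.8    5. ] 123.13790777723061 121.27746274589035
[ 592.9 -147.8    5. ] 158.70876895074852 160.42740691053146
[ 534.1 -504.9    5. ] 157.43563100365904 163.34805353395612
[ 515.  -331.1    5. ] 122.06805753273626 128.7290834132584
[ 596.2 -146.2    5. ] 154.85941495410376 162.67664406072555
rim [ 429.4 -168.6  100. ] [ 435.6 -178.2  100. ]
foot [ 443.9 -173.2    0. ] [ 434.7 -168.6    0. ]
7
5
```

View pics/scene_c.png

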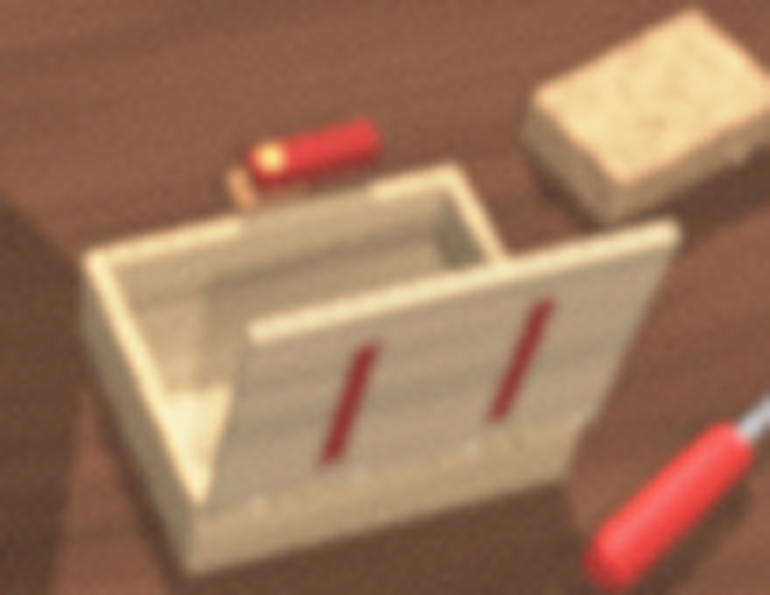

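View pics/side_c.png

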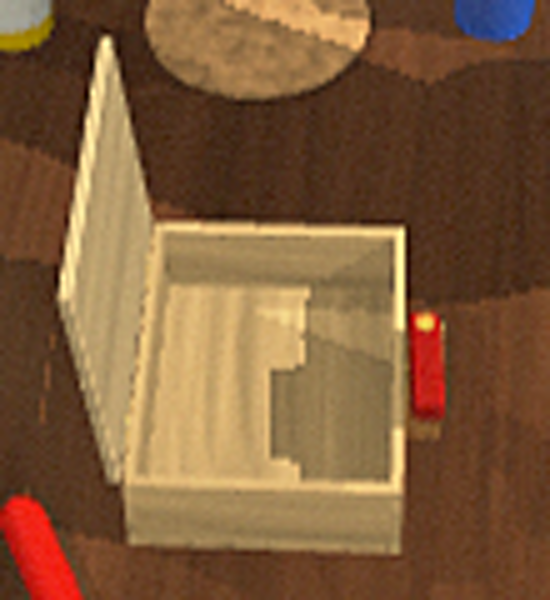

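The crops confirm the choices. The lid is a bit past upright, with its free edge at (255,335)–(680,235) in the scene crop. The button pivot is at (270,157), with the bar pointing +y. The 120 mm coaster is the middle one. Next I'll fit the box, cup and lid.

```bash
cat >fit.py <<'E'
from h import *
from scipy.optimize import least_squares
np.set_printoptions(precision=2,suppress=True)
s,d=cam("scene"),cam("side")
S=lambda u,v:((u+.5)/7-.5+280,(v+.5)/7-.5+140)
D=lambda u,v:((u+.5)/5-.5+195,(v+.5)/5-.5+180)
def pj(f,X): return (proj(f,X)+.5)/K-.5
obs=[(s,S(90,253),(-75,-95,55)),(s,S(455,166),(-75,95,55)),(s,S(192,574),(75,-95,0)),(s,S(565,482),(75,95,0)),
(d,D(405,227),(-75,-95,55)),(d,D(402,490),(-75,95,55)),(d,D(127,487),(75,95,55)),(d,D(401,552),(-75,95,0)),(d,D(128,544),(75,95,0)),
(s,S(254,338),'l-'),(s,S(681,237),'l+'),(d,D(106,37),'m-'),(d,D(60,297),'m+'),(s,S(270,157),'p'),(d,D(427,322),'p'),(s,S(372,128),'e'),(d,D(429,412),'e')]
def model(p,k):
    x,y,w,a,px,b=p
    if k=='p': q=np.array([px,0,81])
    elif k=='e': q=np.array([px+56*np.sin(b),56*np.cos(b),81])
    elif isinstance(k,str):
        t=8 if k[0]=='l' else 4
        q=np.array([75-150*np.cos(a)+t*np.sin(a),95*(1 if k[1]=='+' else -1),55+150*np.sin(a)+t*np.cos(a)])
    else: q=np.array(k,float)
    c,n=np.cos(w),np.sin(w)
    return np.array([x+c*q[0]-n*q[1],y+n*q[0]+c*q[1],q[2]])
fun=lambda p:np.concatenate([pj(f,model(p,k))-o for f,o,k in obs])
r=least_squares(fun,[600,150,0,1.7,-86,0],loss='soft_l1',x_scale=[10,10,.1,.1,5,.1]);print(r.x);print(fun(r.x).reshape(-1,2))
E
python3 fit.py; python3 - <<'E'
from h import *
from scipy.optimize import least_squares
from h import proj
for f in (cam("scene"),cam("side")):
    c=f["color"].astype(int); m=((c[...,2]>1.8*c[...,0])&(c[...,2]>c[...,1]*1.3)&(c[...,2]>70)).astype('uint8')
    n,l,st,ce=cv2.connectedComponentsWithStats(m)
    for i in range(1,n):
        if 150<st[i,4]<3000: print(st[i],ce[i])
def sil(f,p):
    th=np.linspace(0,2*np.pi,73); P=[(p[0]+r*np.cos(t),p[1]+r*np.sin(t),z) for r,z in((27,0),(34,100)) for t in th]
    q=(np.array([proj(f,X) for X in P])+.5)/K-.5; return np.r_[q.min(0),q.max(0)]
def bb(f,seed):
    c=f["color"].astype(int); m=((c[...,2]>1.8*c[...,0])&(c[...,2]>c[...,1]*1.3)&(c[...,2]>70)).astype('uint8')
    n,l,st,ce=cv2.connectedComponentsWithStats(m); i=min(range(1,n),key=lambda i:np.hypot(*(ce[i]-seed))); x,y,w,h,_=st[i]; return np.array([x-.5,y-.5,x+w-.5,y+h-.5])
o=[(f,bb(f,sd)) for f,sd in((cam("scene"),(213,180)),(cam("side"),(294,171)))]
r=least_squares(lambda p:np.concatenate([sil(f,p)-b for f,b in o]),[437,-172]);print(r.x,r.fun)
E
```

```text
[545.38 185.09   0.07   1.66 -87.32  -0.04]
[[-0.41  1.32]
 [-0.01  1.25]
 [-0.54  0.8 ]
 [-0.07 -0.07]
 [ 0.51  0.54]
 [ 0.48  0.83]
 [-0.83 -0.38]
 [ 0.3   0.5 ]
 [ 0.31  0.26]
 [-0.15  1.46]
 [ 0.03  0.81]
 [ 0.41  0.27]
 [ 1.11  0.64]
 [-0.02  0.99]
 [ 0.46  0.58]
 [ 0.7   1.08]
 [ 0.76 -1.3 ]]
[352  17  43  28 879] [370.47667804  30.93629124]
[ 481   82   31   46 1047] [499.04393505 104.93505253]
[406 124  51  24 678] [428.19616519 134.8480826 ]
[412 151  19  17 208] [420.65384615 157.64423077]
[203 165  20  31 487] [213.1026694  179.48049281]
[  10  177   68   55 2369] [ 44.59560996 206.64499789]
[187   0   9  25 151] [191.00662252  11.83443709]
[ 288   69   30   44 1195] [302.6251046  90.1665272]
[285 155  20  33 553] [293.98734177 170.12115732]
[244 369  22  15 236] [254.16525424 377.05084746]
[ 434.82300394 -170.96298675] [-0.65677497 -0.43721892  0.59791112  1.79631686  0.21712036 -0.28560533
  0.81353569  0.79904525]
```

Call:
play_rows(
  dp=[
    [4.5,-2,-1.5],
    [4.5,-2,-1.5],
    [4.5,-2,-1.5],
    [4.5,-2,-1.5],
    [4.5,-2,-1.5],
  ],
  rot=[
    [0,-5,0],
    [0,-5,0],
    [0,-5,0],
    [0,-5,0],
    [0,-5,0],
  ],
  fingers=1,
)

```text
clock: 0.52
eef_pos: [379.2, -430.0, 290.7]
tcp_rot: [3.142, 0.531, 0.4]
contact_force: [-0.4, -0.2, -0.5]
opening: 1.002
grasp_force: 0.0
```

```bash
cat >st.py <<'E'
from rig import telemetry
import json
s=telemetry.sense()
print({k:[round(float(v),4) for v in s[k]] for k in("qpos","eef_pos","tcp_rot","contact_force")},s["clock"],s["opening"])
open("log.jsonl","a").write(json.dumps([list(map(float,s[k])) for k in("qpos","eef_pos","tcp_rot")])+"\n")
E
python3 st.py
```

```text
{'qpos': [-0.5941, 0.3806, 1.5648, -0.4395, 1.5125, 0.674], 'eef_pos': [379.2285, -430.005, 290.7072], 'tcp_rot': [3.1415, 0.5314, 0.3997], 'contact_force': [-0.3852, -0.1805, -0.5446]} 0.5167 1.0020460796875168
```

Call:
play_rows(
  dp=[
    [0,0,-1],
    [0,0,-1],
    [0,0,-1],
    [0,0,-1],
    [0,0,-1],
  ],
  rot=[
    [0,6,0],
    [0,6,0],
    [0,6,0],
    [0,6,0],
    [0,6,0],
  ],
)

```text
clock: 0.93
eef_pos: [396.5, -425.0, 327.2]
tcp_rot: [3.138, -0.108, 0.399]
contact_force: [0.2, -0.3, -0.9]
opening: 1.004
grasp_force: 0.0
```

```bash
python3 st.py
```

```text
{'qpos': [-0.8828, 0.1879, 1.6442, 0.1067, 1.2771, 0.2599], 'eef_pos': [396.5327, -425.0226, 327.1922], 'tcp_rot': [3.1382, -0.1076, 0.3991], 'contact_force': [0.2483, -0.2662, -0.8972]} 0.9333 1.0039814363149653
```

Call:
play_rows(
  dp=[
    [0,-1,0],
    [0,-1,0],
    [0,-1,0],
    [0,-1,0],
    [0,-1,0],
  ],
  rot=[
    [0,5,0],
    [0,5,0],
    [0,5,0],
    [0,5,0],
    [0,5,0],
  ],
)

```text
clock: 1.35
eef_pos: [378.1, -388.2, 324.6]
tcp_rot: [-3.139, -0.631, 0.393]
contact_force: [0.6, -0.2, -1.0]
opening: 1.003
grasp_force: 0.0
```

```bash
python3 st.py; cat >kin.py <<'E'
import numpy as np,json
from scipy.spatial.transform import Rotation as Ro
from scipy.optimize import least_squares
def Rz(a): return Ro.from_euler('z',a).as_matrix()
def Ry(a): return Ro.from_euler('y',a).as_matrix()
R6=None
def fk(q,p):
    a1,H,L1,a3,L2,L3,dy=p
    A=Rz(q[0]); o=A@[a1,0,H]; A=A@Ry(q[1]); o=o+A@[0,0,L1]; A=A@Ry(q[2]); o=o+A@[a3,0,L2]
    A=A@Rz(q[3])@Ry(q[4])@Rz(q[5]); o=o+A@[dy,0,L3]; return o,A,
E
python3 - <<'E'
from kin import *
D=[json.loads(l) for l in open("log.jsonl")]
D.append([[-1.17544791e+00,3.53651052e-01,1.63416981e+00,0,1.15519235e+00,-2.37134833e-03],[241.89,-575.756,230.54],[-3.14017,0,.39773]])
for q,x,r in D:
    A=fk(q,[0]*7)[1]; print(np.round(A.T@Ro.from_euler('xyz',r).as_matrix(),3).tolist())
res=least_squares(lambda p:np.concatenate([fk(q,np.r_[p,0])[0]-x for q,x,r in D]),[0,300,450,0,400,250])
print(res.x,res.fun.round(1))
E
```

```text
{'qpos': [-1.1838, 0.136, 1.8559, 0.6733, 1.24, -0.2626], 'eef_pos': [378.101, -388.2181, 324.6187], 'tcp_rot': [-3.1392, -0.6308, 0.393], 'contact_force': [0.5986, -0.2322, -0.9556]} 1.35 1.0029094155016902
[[0.0, -1.0, -0.0], [1.0, 0.0, 0.0], [-0.0, -0.0, 1.0]]
[[0.0, -1.0, -0.0], [1.0, 0.0, 0.0], [-0.0, -0.0, 1.0]]
[[0.0, -1.0, 0.0], [1.0, 0.0, 0.0], [-0.0, 0.0, 1.0]]
[[0.0, -1.0, 0.0], [1.0, 0.0, -0.0], [0.0, 0.0, 1.0]]
[-4.61821746e-01  2.94133833e+02  5.68545029e+02  5.83145543e+01
  4.94644746e+02  3.43366909e+02] [-1.1 -1.4  0.  -1.1 -0.9 -0.  -1.  -0.4  0.1 -1.3 -0.6 -0.1]
```

```bash
cat >>kin.py <<'E'
P=np.r_[least_squares(lambda p:np.concatenate([fk(q,np.r_[p,0])[0]-x for q,x,r in [json.loads(l) for l in open("log.jsonl")][:3]+[[[-1.17545,.35365,1.63417,0,1.15519,-.00237],[241.89,-575.756,230.54],0]]]),[0,294,568,58,495,343]).x,0]
LO=np.array([-2.63,-.92,.06,-1.3,0,-3.02]);HI=np.array([2.63,2.1,2.66,4.44,2.69,3.02])
TR=Rz(np.pi/2)
def tool(psi,phi,roll):  # deg: heading, tilt below horizontal, roll; roll 0: x_t up-ish, y_t horizontal
    c,s=np.cos(np.radians(psi)),np.sin(np.radians(psi)); cf,sf=np.cos(np.radians(phi)),np.sin(np.radians(phi))
    z=np.array([c*cf,s*cf,-sf]); y=np.array([-s,c,0.]); x=np.cross(y,z)
    return np.c_[x,y,z]@Rz(np.radians(roll))
def fkt(q): o,A=fk(q,P); return o,A@TR
def ik(pos,R,seed=None,n=12):
    best=None; rng=np.random.default_rng(0)
    for q0 in ([seed] if seed is not None else [])+[rng.uniform(LO,HI) for _ in range(n)]:
        def f(q):
            o,A=fkt(q); return np.r_[(o-pos)/100,Ro.from_matrix(A.T@R).as_rotvec()]
        s=least_squares(f,np.clip(q0,LO+1e-3,HI-1e-3),bounds=(LO,HI))
        e=np.abs(s.fun).max(); d=0 if seed is None else np.abs(s.x-seed).max()
        if best is None or (e>1e-3, d if e<=1e-3 else e)<best[0]: best=((e>1e-3, d if e<=1e-3 else e),s.x,e)
        if e<1e-3 and (seed is None or d<1.2): break
    return best[1],best[2]
E
python3 - <<'E'
from kin import *
from h import back,cam
np.set_printoptions(precision=2,suppress=True)
print("jar",back(cam("scene"),(241,299),0),"T",[back(cam("scene"),p,10)[:2] for p in((303,236),(357,250),(318,278))])
for name,c in(("cup",(435,-171,65)),("coast",(515,-332,71))):
  for psi in(0,30,60,90,120,150):
    for roll in(0,180):
        R=tool(psi,22,roll); q,e=ik(np.array(c)+19*R[:,2],R,n=8)
        if e<1e-2: print(name,psi,roll,q,R[:,0])
E
```

```text
jar [ 389.8  -372.63    0.  ] T [array([ 245.14, -217.14]), array([ 315.47, -102.86]), array([ 377.17, -201.56])]
cup 0 0 [-0.91  0.97  2.58  2.32  1.45  1.25] [-0.37  0.   -0.93]
cup 0 180 [-0.91  0.97  2.58  2.32  1.45 -1.89] [0.37 0.   0.93]
cup 30 0 [-1.07  0.82  2.3   1.54  1.19  1.59] [-0.32 -0.19 -0.93]
cup 30 180 [-1.07  0.82  2.3   1.54  1.19 -1.55] [0.32 0.19 0.93]
cup 60 0 [-0.99  0.84  2.    1.02  1.34  1.86] [-0.19 -0.32 -0.93]
cup 60 180 [-0.99  0.84  2.    1.02  1.34 -1.29] [0.19 0.32 0.93]
cup 90 0 [-0.83  0.91  1.72  0.68  1.58  1.91] [-0.   -0.37 -0.93]
cup 90 180 [-0.83  0.91  1.72  0.68  1.58 -1.23] [-0.    0.37  0.93]
cup 120 0 [-0.64  0.98  1.51  0.39  1.8   1.83] [ 0.19 -0.32 -0.93]
cup 120 180 [-0.64  0.98  1.51  0.39  1.8  -1.32] [-0.19  0.32  0.93]
cup 150 0 [-0.43  1.01  1.4   0.09  1.91  1.63] [ 0.32 -0.19 -0.93]
cup 150 180 [-0.43  1.01  1.4   0.09  1.91 -1.51] [-0.32  0.19  0.93]
coast 0 0 [-1.    0.8   2.25  2.11  1.14  1.66] [-0.37  0.   -0.93]
coast 0 180 [-1.    0.8   2.25  2.11  1.14 -1.48] [0.37 0.   0.93]
coast 30 0 [-1.09  0.84  1.94  1.39  1.23  1.96] [-0.32 -0.19 -0.93]
coast 30 180 [-1.09  0.84  1.94  1.39  1.23 -1.18] [0.32 0.19 0.93]
coast 60 0 [-1.02  0.94  1.59  0.96  1.52  2.1 ] [-0.19 -0.32 -0.93]
coast 60 180 [-1.02  0.94  1.59  0.96  1.52 -1.04] [0.19 0.32 0.93]
coast 90 0 [-0.89  1.06  1.27  0.65  1.84  2.07] [-0.   -0.37 -0.93]
coast 90 180 [-0.89  1.06  1.27  0.65  1.84 -1.07] [-0.    0.37  0.93]
coast 120 0 [-0.73  1.15  1.03  0.34  2.1   1.87] [ 0.19 -0.32 -0.93]
coast 120 180 [-0.73  1.15  1.03  0.34  2.1  -1.27] [-0.19  0.32  0.93]
coast 150 0 [-0.56  1.19  0.95 -0.04  2.19  1.54] [ 0.32 -0.19 -0.93]
coast 150 180 [-0.56  1.19  0.95 -0.04  2.19 -1.6 ] [-0.32  0.19  0.93]
```

```bash
cat >go.py <<'E'
from kin import *
from rig import telemetry
np.set_printoptions(precision=2,suppress=True)
def state():
    s=telemetry.sense(); return np.array(s["eef_pos"]),Ro.from_euler('xyz',s["tcp_rot"]).as_matrix(),s
def plan(targets,start=None):  # chained calls: each from the pose that the previous reached (rounded)
    p,R,s=state(); q=np.array(s["qpos"])
    for t,T in targets:
        d=np.round(R.T@(t-p)/40,2); w=np.round(np.degrees(Ro.from_matrix(R.T@T).as_rotvec())/6,2)
        p=p+R@d*40; R=R@Ro.from_rotvec(np.radians(w*6)).as_matrix()
        q,e=ik(p,R,q)
        print("dp",d,"rot",w,"rows>=%.1f"%max(np.linalg.norm(d)*40/41.7,np.linalg.norm(w)*6/7.16),"q",q,"e%.3f"%e)
E
python3 - <<'E'
from go import *
R=tool(45,22,180); z=R[:,2]; g=np.array([435,-171,62.])
plan([(g-110*z+[0,0,30],R),(g-84*z,R),(g+26*z,R)])
E
```

```text
dp [-1.98 -3.49  4.48] rot [ 2.97  5.24 -2.34] rows>=5.8 q [-1.28  0.67  2.08  0.97  1.4  -1.22] e0.000
dp [-0.7   0.    0.93] rot [ 0. -0.  0.] rows>=1.1 q [-1.24  0.75  2.09  1.03  1.33 -1.29] e0.000
dp [-0.    0.    2.75] rot [ 0. -0.  0.] rows>=2.6 q [-1.03  0.83  2.15  1.27  1.23 -1.4 ] e0.000
```

Call:
play_rows(
  dp=[
    [-2,-3.5,4.5],
    [-2,-3.5,4.5],
    [-2,-3.5,4.5],
    [-2,-3.5,4.5],
    [-2,-3.5,4.5],
  ],
  rot=[
    [2.97,5.24,-2.34],
    [2.97,5.24,-2.34],
    [2.97,5.24,-2.34],
    [2.97,5.24,-2.34],
    [2.97,5.24,-2.34],
  ],
  fingers=1,
  grip_force=40,
)

```text
clock: 1.77
eef_pos: [365.1, -262.5, 159.0]
tcp_rot: [-3.127, -1.142, 0.749]
contact_force: [0.7, -1.1, -1.0]
opening: 1.002
grasp_force: 0.0
```

```bash
python3 - <<'E'
from go import *
R=tool(45,22,180); z=R[:,2]; g=np.array([435,-171,62.])
print(state()[0])
plan([(g-84*z,R),(g+26*z,R)])
E
```

```text
[ 365.09 -262.5   159.  ]
dp [-1.12 -0.39  1.5 ] rot [ 0.18  0.43 -0.14] rows>=1.8 q [-1.24  0.75  2.09  1.03  1.33 -1.29] e0.000
dp [ 0.   -0.    2.75] rot [-0.  0.  0.] rows>=2.6 q [-1.03  0.83  2.15  1.26  1.23 -1.4 ] e0.000
```

Call:
play_rows(
  dp=[
    [-1.1,-0.4,1.5],
    [-1.1,-0.4,1.5],
    [-1.1,-0.4,1.5],
    [-1.1,-0.4,1.5],
  ],
  rot=[
    [0.2,0.4,-0.15],
    [0.2,0.4,-0.15],
    [0.2,0.4,-0.15],
    [0.2,0.4,-0.15],
  ],
)

```text
clock: 2.1
eef_pos: [380.0, -224.9, 93.7]
tcp_rot: [-3.122, -1.182, 0.77]
contact_force: [0.5, -0.3, 0.3]
opening: 0.998
grasp_force: 0.0
```

```bash
python3 - <<'E'
from go import *
from rig import optics
import cv2
R=tool(45,22,180); z=R[:,2]; g=np.array([435,-171,62.])
p,A,s=state();print(p,s["tcp_rot"])
plan([(g-84*z,R),(g+26*z,R)])
f=optics.grab_frame("wrist"); cv2.imwrite("pics/w1.png",f["color"][:,:,::-1])
M=np.linalg.inv(f["mount"])
for X in([435,-171,0],[435,-171,62],[435,-171,100]):
    c=M@np.r_[A.T@(np.array(X)-p),1]; u=f["mtx"]@c[:3]; print(u[:2]/u[2])
E
```

```text
[ 380.03 -224.89   93.71] [-3.12 -1.18  0.77]
dp [-0.01  0.02 -0.02] rot [-0.05  0.04 -0.06] rows>=0.1 q [-1.24  0.75  2.09  1.03  1.33 -1.29] e0.000
dp [-0.   -0.    2.75] rot [0. 0. 0.] rows>=2.6 q [-1.03  0.83  2.15  1.26  1.23 -1.4 ] e0.000
[257.71 252.11]
[257.49 199.47]
[257.32 157.62]
```

View pics/w1.png

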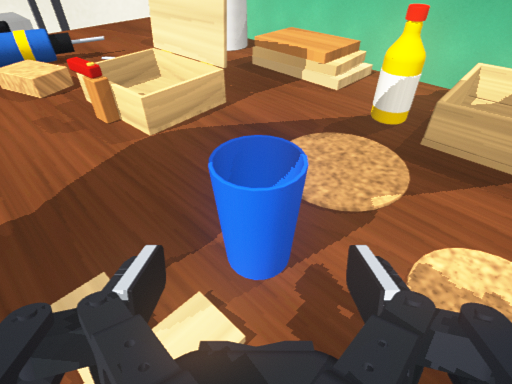

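The wrist view shows the blue cup centred between the open fingers, with its rim at (258,160) and foot at (259,262). That matches the prediction, so I'll advance and grip.

Call:
play_rows(
  dp=[
    [0,0,0.9],
    [0,0,1.8],
    [0,0,2.5],
    [0,0,2.75],
    [0,0,2.75],
  ],
  rot=[
    [0,0,0],
    [0,0,0],
    [0,0,0],
    [0,0,0],
    [0,0,0],
  ],
  fingers=1,
)

```text
clock: 2.57
eef_pos: [453.2, -154.0, 54.1]
tcp_rot: [3.141, -1.181, 0.788]
contact_force: [-0.3, 0.0, -0.1]
opening: 1.0
grasp_force: 0.0
```

Call:
play_rows(
  dp=[
    [0,0,0],
    [0,0,0],
    [0,0,0],
    [0,0,0],
    [0,0,0],
  ],
  rot=[
    [0,0,0],
    [0,0,0],
    [0,0,0],
    [0,0,0],
    [0,0,0],
  ],
  fingers=0.4,
  grip_force=40,
)

```text
clock: 2.98
eef_pos: [452.3, -156.1, 54.3]
tcp_rot: [3.141, -1.182, 0.784]
contact_force: [-1.9, -0.7, 7.7]
opening: 0.727
grasp_force: 42.3
```

Call:
play_rows(
  dp=[
    [0,0,0],
    [0,0,0],
    [0,0,0],
    [0,0,0],
    [0,0,0],
  ],
  rot=[
    [0,0,0],
    [0,0,0],
    [0,0,0],
    [0,0,0],
    [0,0,0],
  ],
)

```text
clock: 3.4
eef_pos: [452.3, -156.1, 54.3]
tcp_rot: [3.141, -1.183, 0.783]
contact_force: [-1.7, -2.0, 8.2]
opening: 0.731
grasp_force: 42.3
```

```bash
cat >pour.py <<'E'
from go import *
p0=np.array([452.3,-156.1,54.3]); R0=Ro.from_euler('xyz',[3.141,-1.183,.783]).as_matrix()
rim_t=R0.T@(np.array([435,-171,100])-p0); u_t=R0.T@np.array([0,0,1.])
bx,by,bw=545.4,185.1,.07
def box(l): c,s=np.cos(bw),np.sin(bw); return np.array([bx+c*l[0]-s*l[1],by+s*l[0]+c*l[1],l[2]])
def pose(psi,phi,roll,rim): R=tool(psi,phi,roll+180); return rim-R@rim_t,R
E
python3 - <<'E'
from pour import *
print("rim_t",rim_t,"u",u_t)
up=p0+[0,0,150]
for psi in(60,75,90):
  print(psi)
  T=[(up,R0)]
  for roll,l in((0,(-40,0,220)),(50,(-40,0,190)),(80,(-40,0,150)),(110,(-35,0,140)),(140,(-30,0,135))):
    t=pose(psi,22 if roll==0 else 10 if roll==50 else 5,roll,box(l)); u=t[1]@u_t; T.append(t)
    print(roll,"u",u,"tcp",t[0],"grip body",t[0]-t[1][:,2]*73)
  plan(T)
E
```

```text
rim_t [ 33.69  -1.62 -38.36] u [ 0.93  0.   -0.38]
60
0 u [-0. -0.  1.] tcp [518.37 201.37 174.39] grip body [484.53 142.75 201.73]
50 u [ 0.48 -0.59  0.65] tcp [500.95 223.96 160.79] grip body [465.   161.7  173.46]
80 u [ 0.61 -0.77  0.19] tcp [495.79 231.29 139.24] grip body [459.43 168.31 145.6 ]
110 u [ 0.55 -0.79 -0.28] tcp [502.13 232.61 146.62] grip body [465.77 169.63 152.98]
140 u [ 0.3  -0.68 -0.67] tcp [515.83 229.42 156.33] grip body [479.47 166.44 162.7 ]
dp [ 3.47  0.   -1.42] rot [-0.  0.  0.] rows>=3.6 q [-1.03  0.48  2.17  1.17  1.34 -1.08] e0.000
dp [ 2.14 -5.17  7.2 ] rot [ 2.34  0.04 -0.95] rows>=8.7 q [-0.2   0.5   2.33  1.76  1.11 -1.25] e0.000
dp [-0.22 -0.66  0.38] rot [0.87 1.87 8.3 ] rows>=7.2 q [-0.2   0.73  2.37  1.88  1.39 -0.66] e0.000
dp [-0.48  0.26  0.19] rot [0.77 0.36 5.  ] rows>=4.3 q [-0.2   0.88  2.36  1.9   1.52 -0.27] e0.000
dp [ 0.15 -0.17  0.09] rot [-0. -0.  5.] rows>=4.2 q [-0.19  0.86  2.35  1.91  1.51  0.28] e0.000
dp [ 0.23 -0.35  0.08] rot [-0.  0.  5.] rows>=4.2 q [-0.19  0.83  2.33  1.9   1.49  0.86] e0.000
75
0 u [-0. -0.  1.] tcp [
[... 1325 characters left out ...]
 152.98]
140 u [ 0.59 -0.44 -0.67] tcp [492.57 223.38 156.33] grip body [492.57 150.66 162.7 ]
dp [ 3.47  0.   -1.42] rot [-0.  0.  0.] rows>=3.6 q [-1.03  0.48  2.17  1.17  1.34 -1.08] e0.000
dp [ 2.09 -5.44  7.08] rot [ 6.97  0.04 -2.83] rows>=8.8 q [-0.22  0.61  2.01  1.19  1.34 -1.05] e0.000
dp [-0.22 -0.66  0.38] rot [0.87 1.87 8.3 ] rows>=7.2 q [-0.25  0.76  2.05  1.28  1.48 -0.38] e0.000
dp [-0.48  0.26  0.18] rot [0.77 0.35 5.  ] rows>=4.2 q [-0.25  0.86  2.05  1.3   1.54  0.05] e0.000
dp [ 0.17 -0.16  0.03] rot [-0.    0.01  5.  ] rows>=4.2 q [-0.25  0.85  2.04  1.31  1.55  0.59] e0.000
dp [ 0.25 -0.35  0.02] rot [-0. -0.  5.] rows>=4.2 q [-0.24  0.83  2.02  1.32  1.55  1.16] e0.000
```

Call:
play_rows(
  dp=[
    [0.6,0,-0.25],
    [1.5,0,-0.61],
    [2.5,0,-1.02],
    [3.3,0,-1.35],
    [3.5,0,-1.42],
  ],
  rot=[
    [0,0,0],
    [0,0,0],
    [0,0,0],
    [0,0,0],
    [0,0,0],
  ],
)

```text
clock: 3.82
eef_pos: [453.0, -156.0, 208.6]
tcp_rot: [3.131, -1.18, 0.793]
contact_force: [0.5, -1.2, -0.6]
opening: 0.73
grasp_force: 43.8
```

Call:
play_rows(
  dp=[
    [0.2,-0.54,0.7],
    [0.4,-1.09,1.4],
    [0.6,-1.63,2.1],
    [0.8,-2.2,2.8],
    [1.05,-2.7,3.5],
  ],
  rot=[
    [0.5,0,-0.2],
    [1.1,0,-0.45],
    [1.8,0,-0.73],
    [2.5,0,-1.02],
    [3.2,0,-1.3],
  ],
)

```text
clock: 4.23
eef_pos: [478.8, 25.6, 189.2]
tcp_rot: [-3.132, -1.181, 1.14]
contact_force: [0.2, 0.9, -1.4]
opening: 0.729
grasp_force: 43.8
```

```bash
python3 st.py; python3 - <<'E'
from pour import *
plan([pose(90,22,0,box((-40,10,210)))])
E
```

```text
{'qpos': [-0.65, 0.5079, 2.1857, 1.1963, 1.3162, -1.1161], 'eef_pos': [478.8214, 25.6004, 189.1772], 'tcp_rot': [-3.1324, -1.1806, 1.1399], 'contact_force': [0.2343, 0.9238, -1.3605]} 4.2333 0.7289726846203415
dp [ 1.17 -1.31  4.5 ] rot [ 3.72  0.05 -1.55] rows>=4.6 q [-0.2   0.62  2.02  1.21  1.33 -1.07] e0.000
```

Call:
play_rows(
  dp=[
    [0.3,-0.26,0.9],
    [0.55,-0.53,1.8],
    [0.8,-0.8,2.7],
    [1.0,-1.05,3.6],
    [1.15,-1.3,4.4],
  ],
  rot=[
    [0.75,0,-0.3],
    [1.5,0,-0.6],
    [2.25,0,-0.9],
    [3,0,-1.2],
    [3.7,0.05,-1.55],
  ],
)

```text
clock: 4.65
eef_pos: [506.6, 211.9, 165.3]
tcp_rot: [3.136, -1.186, 1.575]
contact_force: [0.8, -1.5, -0.9]
opening: 0.727
grasp_force: 43.8
```

```bash
python3 - <<'E'
from pour import *
print(state()[0])
plan([pose(90,18,25,box((-40,10,195))),pose(90,10,50,box((-40,10,180))),pose(90,5,80,box((-40,10,145))),pose(90,5,110,box((-35,10,135))),pose(90,5,140,box((-25,10,130)))])
E
```

```text
[506.6 211.9 165.3]
dp [-0.21 -0.37  0.28] rot [0.16 0.66 4.18] rows>=3.5 q [-0.22  0.68  2.05  1.25  1.37 -0.72] e0.000
dp [-0.13 -0.26  0.18] rot [0.82 1.06 4.16] rows>=3.7 q [-0.23  0.78  2.06  1.3   1.47 -0.4 ] e0.000
dp [-0.41  0.16  0.17] rot [0.76 0.36 5.  ] rows>=4.2 q [-0.23  0.87  2.05  1.32  1.54  0.04] e0.000
dp [ 0.18 -0.16  0.03] rot [ 0. -0.  5.] rows>=4.2 q [-0.23  0.86  2.04  1.33  1.54  0.58] e0.000
dp [ 0.37 -0.39  0.03] rot [ 0. -0.  5.] rows>=4.2 q [-0.21  0.84  2.01  1.34  1.55  1.15] e0.000
```

Call:
play_rows(
  dp=[
    [-0.05,-0.1,0.07],
    [-0.1,-0.2,0.14],
    [-0.15,-0.3,0.2],
    [-0.21,-0.37,0.28],
    [-0.21,-0.37,0.28],
  ],
  rot=[
    [0.04,0.17,1.05],
    [0.08,0.33,2.1],
    [0.12,0.5,3.1],
    [0.16,0.66,4.18],
    [0.16,0.66,4.18],
  ],
)

```text
clock: 5.07
eef_pos: [490.4, 217.6, 152.4]
tcp_rot: [-2.215, -1.033, 0.57]
contact_force: [-1.0, 0.7, -1.6]
opening: 0.726
grasp_force: 44.5
```

Call:
play_rows(
  dp=[
    [-0.03,-0.05,0.04],
    [-0.06,-0.1,0.08],
    [-0.09,-0.16,0.12],
    [-0.11,-0.21,0.15],
    [-0.13,-0.26,0.18],
  ],
  rot=[
    [0.16,0.21,0.83],
    [0.33,0.42,1.66],
    [0.5,0.64,2.5],
    [0.66,0.85,3.33],
    [0.82,1.06,4.16],
  ],
)

```text
clock: 5.48
eef_pos: [480.3, 224.0, 151.2]
tcp_rot: [-1.796, -0.685, 0.14]
contact_force: [0.3, 0.3, -1.2]
opening: 0.726
grasp_force: 44.6
```

Call:
play_rows(
  dp=[
    [-0.08,0.03,0.03],
    [-0.16,0.06,0.07],
    [-0.25,0.1,0.1],
    [-0.33,0.13,0.14],
    [-0.41,0.16,0.17],
  ],
  rot=[
    [0.15,0.07,1],
    [0.3,0.14,2],
    [0.45,0.21,3],
    [0.6,0.28,4],
    [0.76,0.36,5],
  ],
)

```text
clock: 5.9
eef_pos: [471.9, 228.1, 134.6]
tcp_rot: [-1.659, -0.173, 0.011]
contact_force: [-0.0, -0.6, -1.8]
opening: 0.729
grasp_force: 44.5
```

```bash
python3 - <<'E'
from pour import *
p,R,s=state(); print(p,"u",R@u_t,"rim",p+R@rim_t, s["opening"])
plan([pose(90,5,110,box((-35,10,130))),pose(90,5,145,box((-25,10,125)))])
E
```

```text
[471.91 228.1  134.63] u [ 0.91 -0.37  0.19] rim [504.65 190.38 145.35] 0.7289487120626068
dp [ 0.15 -0.03  0.09] rot [-0.01 -0.04  4.99] rows>=4.2 q [-0.23  0.87  2.04  1.33  1.54  0.57] e0.000
dp [ 0.4  -0.46  0.02] rot [ 0.   -0.    5.83] rows>=4.9 q [-0.21  0.85  2.    1.34  1.55  1.24] e0.000
```

Call:
play_rows(
  dp=[
    [0.01,0,0.01],
    [0.03,0,0.02],
    [0.05,0,0.03],
    [0.06,0,0.04],
    [0.08,0,0.05],
  ],
  rot=[
    [0,0,0.5],
    [0,0,1],
    [0,0,1.5],
    [0,0,2],
    [0,0,2.5],
  ],
)

```text
clock: 6.32
eef_pos: [480.3, 228.6, 134.8]
tcp_rot: [-1.662, 0.078, -0.02]
contact_force: [17.0, -13.4, -4.1]
opening: 0.729
grasp_force: 43.9
```

Call:
play_rows(
  dp=[
    [0.01,0,0.01],
    [0.03,-0.02,0.02],
    [0.05,-0.04,0.03],
    [0.06,-0.06,0.04],
    [0.08,-0.08,0.05],
  ],
  rot=[
    [0,0,0.5],
    [0,0,1],
    [0,0,1.5],
    [0,0,2],
    [0,0,2.5],
  ],
)

```text
clock: 6.73
eef_pos: [478.7, 232.2, 138.0]
tcp_rot: [-1.664, 0.346, -0.036]
contact_force: [1.2, -0.2, -1.3]
opening: 0.724
grasp_force: 47.4
```

Call:
play_rows(
  dp=[
    [0.1,-0.1,0],
    [0.2,-0.2,0],
    [0.3,-0.3,0],
    [0.4,-0.46,0.02],
    [0.4,-0.46,0.02],
  ],
  rot=[
    [0,0,1.1],
    [0,0,2.3],
    [0,0,3.5],
    [0,0,4.7],
    [0,0,5.8],
  ],
)

```text
clock: 7.15
eef_pos: [501.0, 234.1, 150.4]
tcp_rot: [-1.722, 0.952, -0.128]
contact_force: [0.2, 0.3, -1.5]
opening: 0.727
grasp_force: 47.4
```

Call:
play_rows(
  dp=[
    [0,0,0],
    [0,0,0],
    [0,0,0],
    [0,0,0],
    [0,0,0],
  ],
  rot=[
    [0,0,0],
    [0,0,0],
    [0,0,0],
    [0,0,0],
    [0,0,0],
  ],
)

```text
clock: 7.57
eef_pos: [499.2, 234.7, 149.7]
tcp_rot: [-1.72, 0.95, -0.125]
contact_force: [-0.2, 0.8, -1.2]
opening: 0.724
grasp_force: 47.4
```

```bash
python3 - <<'E'
from pour import *
from rig import optics
import cv2
p,R,s=state(); print(p,"u",R@u_t,"rim",p+R@rim_t, s["opening"],s["contact_force"])
a=optics.grab_frame("scene")["color"][110:260,250:400]; b=optics.grab_frame("side")["color"][140:290,180:330]
cv2.imwrite("pics/pour.png",cv2.resize(np.hstack([a,b])[:,:,::-1],None,fx=2.6,fy=2.6,interpolation=cv2.INTER_CUBIC))
E
```

```text
[499.21 234.74 149.66] u [ 0.53 -0.44 -0.72] rim [519.85 194.15 126.5 ] 0.7237868800960456 [-0.17  0.76 -1.22]
```

View pics/pour.png

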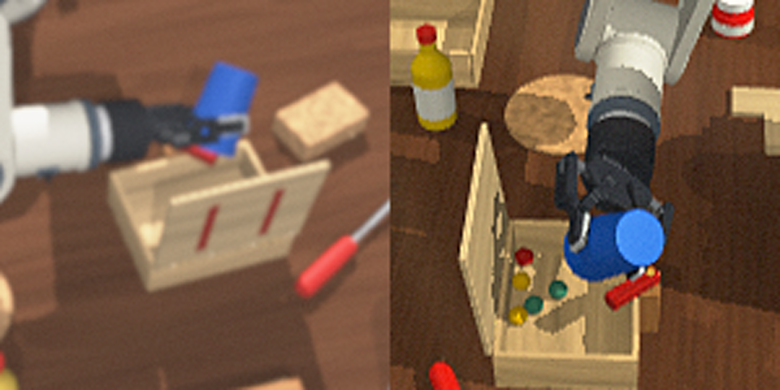

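The picture shows five balls in the box: red, two yellow and two green. The turnbutton was nudged partly over the box edge, so it has to go back before the lid closes. I'll lift, tip further and look for the sixth ball.

```bash
python3 - <<'E'
from pour import *
plan([pose(90,5,165,box((-15,10,170)))])
E
```

```text
dp [-0.7  -1.12 -0.1 ] rot [-0.03 -0.01  3.37] rows>=2.8 q [-0.2   0.76  1.98  1.35  1.57  1.7 ] e0.000
```

Call:
play_rows(
  dp=[
    [-0.2,-0.3,0],
    [-0.4,-0.6,0],
    [-0.7,-1.1,-0.1],
    [-0.7,-1.1,-0.1],
    [-0.7,-1.1,-0.1],
  ],
  rot=[
    [0,0,0],
    [0,0,0],
    [0,0,1.1],
    [0,0,2.2],
    [0,0,3.4],
  ],
)

```text
clock: 8.08
eef_pos: [519.7, 234.9, 199.2]
tcp_rot: [-1.902, 1.301, -0.323]
contact_force: [-0.5, -0.4, -1.2]
opening: 0.726
grasp_force: 47.4
```

Call:
play_rows(
  dp=[
    [0,0,0],
    [0,0,0],
    [0,0,0],
    [0,0,0],
    [0,0,0],
  ],
  rot=[
    [0,0,0],
    [0,0,0],
    [0,0,0],
    [0,0,0],
    [0,0,0],
  ],
)

```text
clock: 8.5
eef_pos: [519.0, 235.0, 197.9]
tcp_rot: [-1.896, 1.298, -0.317]
contact_force: [-0.5, 0.3, 0.1]
opening: 0.728
grasp_force: 47.4
```

```bash
python3 - <<'E'
from pour import *
plan([(state()[0]+[0,0,60],state()[1]),pose(90,10,80,box((-15,-40,250))), pose(80,22,0,box((-40,-200,300)))])
E
```

```text
dp [-1.44 -0.38 -0.13] rot [0. 0. 0.] rows>=1.4 q [-0.2   0.64  1.99  1.35  1.59  1.8 ] e0.000
dp [ 0.52  0.61 -1.31] rot [ -0.8    0.47 -14.18] rows>=11.9 q [-0.31  0.63  2.    1.22  1.56  0.31] e0.000
dp [ 0.55  0.41 -4.4 ] rot [ -2.71  -0.53 -12.79] rows>=11.0 q [-0.58  0.51  1.91  1.02  1.54 -0.91] e0.000
```

Call:
play_rows(
  dp=[
    [-0.7,-0.2,-0.5],
    [-1.4,-0.4,-1],
    [-1.5,-0.4,-1.5],
    [-1.5,-0.4,-2],
    [-1.5,-0.4,-2],
  ],
  rot=[
    [0,0,0],
    [0,0,0],
    [0,0,0],
    [0,0,0],
    [0,0,0],
  ],
)

```text
clock: 8.92
eef_pos: [519.9, 158.2, 267.7]
tcp_rot: [-1.897, 1.295, -0.32]
contact_force: [0.6, 0.3, -0.7]
opening: 0.729
grasp_force: 47.5
```

```bash
cat >balls.py <<'E'
from rig import optics
import numpy as np,cv2,pickle
from h import back
f=optics.grab_frame("side"); pickle.dump(f,open("side2.pkl","wb")); h=cv2.cvtColor(f["color"],cv2.COLOR_RGB2HSV)
for n,lo,hi in(("red",(0,150,60),(8,255,255)),("red2",(172,150,60),(180,255,255)),("yel",(18,160,90),(32,255,255)),("grn",(50,90,30),(90,255,200))):
    m=cv2.inRange(h,lo,hi); m[:195]=0;m[310:]=0;m[:,:200]=0;m[:,300:]=0
    k,l,st,c=cv2.connectedComponentsWithStats(m)
    for i in range(1,k):
        if st[i,4]>3: print(n,st[i,4],c[i].round(1),back({**f},((c[i][0]+.5)*1.5625-.5,(c[i][1]+.5)*1.5625-.5),17).round())
E
python3 balls.py; python3 - <<'E'
import pickle,cv2
f=pickle.load(open("side2.pkl","rb"))["color"][190:300,190:310,::-1]
cv2.imwrite("pics/box2.png",cv2.resize(f,None,fx=5,fy=5,interpolation=cv2.INTER_CUBIC))
E
```

```text
red 33 [231.1 238.2] [609. 115.  17.]
red 155 [272.3 250.7] [482. 151.  17.]
red 260 [205.6 296.5] [646. 325.  17.]
yel 5 [279.8 244.2] [462. 124.  17.]
yel 40 [230.  247.7] [607. 152.  17.]
yel 45 [228.8 260.8] [603. 201.  17.]
grn 33 [244.2 250.8] [564. 160.  17.]
grn 34 [235.2 256.6] [587. 184.  17.]
```

View pics/box2.png

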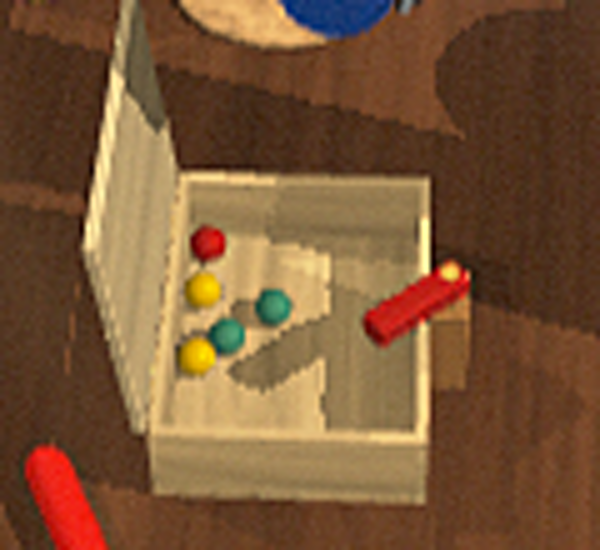

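Five balls show: red (207,243), yellow (203,290) and (196,356), and green (273,306) and (227,336). The button has turned about 60° over the box. A second red ball could be hidden behind the near wall or still in the cup. I'll roll the cup so its mouth faces the scene camera and check.

```bash
python3 - <<'E'
from pour import *
from h import cam
s=cam("scene"); C=-s["R"].T@s["t"]; d=cam("side"); print("cam",C, -d["R"].T@d["t"])
rim=np.array([500,60,300.]); v=C-rim; v/=np.linalg.norm(v); print("dir",v)
for psi in(60,75,90):
  for roll in(30,40,50,60):
    t=pose(psi,10,roll,rim); print(psi,roll,t[1]@u_t,np.degrees(np.arccos(t[1]@u_t@v)))
plan([pose(80,10,110,rim),pose(80,10,40,rim)])
E
```

```text
cam [1314.33 -218.78 1146.4 ] [ 428.18  974.53 1019.33]
dir [ 0.67 -0.23  0.7 ]
60 30 [ 0.28 -0.43  0.86] 26.93447292985915
60 40 [ 0.39 -0.51  0.76] 23.385478957506646
60 50 [ 0.48 -0.59  0.65] 23.631542666110345
60 60 [ 0.55 -0.65  0.52] 27.570992245711967
75 30 [ 0.39 -0.35  0.86] 19.904406820877274
75 40 [ 0.51 -0.39  0.76] 13.802416836608955
75 50 [ 0.62 -0.44  0.65] 12.985545623096968
75 60 [ 0.7  -0.49  0.52] 18.182152563320326
90 30 [ 0.46 -0.23  0.86] 15.03230234102005
90 40 [ 0.6  -0.25  0.76] 5.89370982332232
90 50 [ 0.71 -0.27  0.65] 4.10336167999454
90 60 [ 0.8  -0.29  0.52] 13.12814733311259
dp [-1.04  0.87 -1.45] rot [ 0.64  1.76 -8.94] rows>=7.7 q [-0.5   0.45  2.1   1.2   1.6   0.91] e0.000
dp [0.6  0.77 0.  ] rot [ -0.     0.   -11.67] rows>=9.8 q [-0.51  0.54  2.08  1.2   1.58 -0.38] e0.000
```

Call:
play_rows(
  dp=[
    [0,0,0],
    [0,0,0],
    [0,0,0],
    [0,0,0],
    [0,0,0],
  ],
  rot=[
    [0,0,-1],
    [0,0,-2],
    [0,0,-3],
    [0,0,-4],
    [0,0,-5],
  ],
)

```text
clock: 9.38
eef_pos: [518.7, 161.5, 266.4]
tcp_rot: [-1.692, 0.781, -0.088]
contact_force: [0.1, -0.2, -1.2]
opening: 0.728
grasp_force: 47.4
```

Call:
play_rows(
  dp=[
    [0,0,0],
    [0,0,0],
    [0,0,0],
    [0,0,0],
    [0,0,0],
  ],
  rot=[
    [0,0,-1],
    [0,0,-2],
    [0,0,-3],
    [0,0,-4],
    [0,0,-5],
  ],
)

```text
clock: 9.8
eef_pos: [518.7, 161.6, 266.4]
tcp_rot: [-1.66, 0.26, -0.025]
contact_force: [0.2, -0.2, -0.5]
opening: 0.732
grasp_force: 47.4
```

Call:
play_rows(
  dp=[
    [0,0,0],
    [0,0,0],
    [0,0,0],
    [0,0,0],
    [0,0,0],
  ],
  rot=[
    [0,0,-1],
    [0,0,-2],
    [0,0,-3],
    [0,0,-4],
    [0,0,-5],
  ],
)

```text
clock: 10.22
eef_pos: [518.7, 161.6, 266.4]
tcp_rot: [-1.66, -0.262, 0.021]
contact_force: [0.6, -0.4, -0.6]
opening: 0.726
grasp_force: 47.4
```

Call:
play_rows(
  dp=[
    [0,0,0],
    [0,0,0],
    [0,0,0],
    [0,0,0],
    [0,0,0],
  ],
  rot=[
    [0,0,-1],
    [0,0,-2],
    [0,0,-3],
    [0,0,-4],
    [0,0,-4.7],
  ],
)

```text
clock: 10.63
eef_pos: [518.6, 161.6, 266.4]
tcp_rot: [-1.689, -0.752, 0.078]
contact_force: [0.2, -0.5, -0.4]
opening: 0.728
grasp_force: 47.4
```

```bash
python3 - <<'E'
from pour import *
from rig import optics
import cv2,pickle
p,R,s=state(); rim=p+R@rim_t; print(p,"u",R@u_t,"rim",rim)
f=optics.grab_frame("scene"); pickle.dump(f,open("scene3.pkl","wb"))
c=f["R"]@rim+f["t"]; u=f["mtx"]@c; print(u[:2]/u[2]); x,y=(u[:2]/u[2]).astype(int)
h=cv2.cvtColor(f["color"],cv2.COLOR_RGB2HSV); m=cv2.inRange(h,(0,140,50),(9,255,255))|cv2.inRange(h,(170,140,50),(180,255,255))
k,l,st,ce=cv2.connectedComponentsWithStats(m)
print([(int(st[i,4]),ce[i].round().tolist()) for i in range(1,k) if st[i,4]>5])
a=cv2.resize(f["color"][y-25:y+25,x-25:x+25],(400,400),interpolation=cv2.INTER_CUBIC)
b=cv2.resize(f["color"][110:235,270:395],(400,400),interpolation=cv2.INTER_CUBIC)
cv2.imwrite("pics/cup3.png",np.hstack([a,b])[:,:,::-1])
E
python3 balls.py
```

```text
[518.64 161.59 266.4 ] u [ 0.67 -0.32  0.66] rim [541.97 125.4  293.89]
[317.38 138.39]
[(113, [324.0, 166.0]), (48, [155.0, 186.0]), (23, [354.0, 191.0]), (27, [330.0, 197.0]), (293, [375.0, 212.0]), (551, [458.0, 263.0]), (91, [247.0, 249.0])]
red 36 [231.1 238.1] [609. 115.  17.]
red 155 [272.4 250.7] [482. 150.  17.]
red 255 [205.5 296.4] [646. 325.  17.]
yel 6 [279.8 244.2] [462. 124.  17.]
yel 41 [230.  247.6] [607. 152.  17.]
yel 45 [228.8 260.8] [603. 201.  17.]
grn 35 [244.1 250.9] [564. 160.  17.]
grn 33 [235.1 256.7] [587. 184.  17.]
```

View pics/cup3.png

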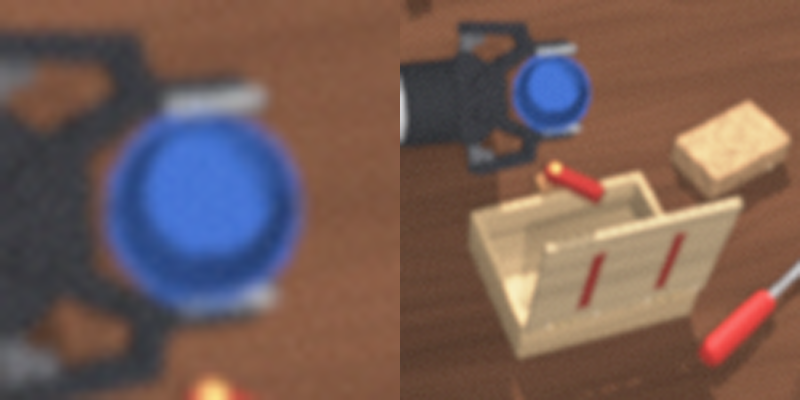

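The crop shows the cup empty, with a plain blue floor at (205,195) left. No stray red ball is visible on the bench, so the sixth is presumably behind the near wall. I'll check that later and carry the cup to the coaster now.

```bash
python3 - <<'E'
from pour import *
from h import *
s,d=cam("scene"),cam("side")
print("vise base corner",[back(s,p,0)[:2] for p in((123,348),(40,362))],[back(d,p,0)[:2] for p in((452,170),(494,174))],"jar",back(s,(240,268),60),back(d,(488,213),60))
for psi in(60,75,90):
  t=pose(psi,22,0,np.array([514.8,-332,107.])); q,e=ik(*t,np.array([-.9,1,1.4,.7,1.7,-1.])); A=t[1]; print(psi,q,"wrist",t[0]-A[:,2]*343)
plan([pose(90,22,0,np.array([515,0,300.])),pose(90,22,0,np.array([515,-200,300.])),pose(90,22,0,np.array([514.8,-332,150.]))])
E
```

```text
vise base corner [array([ 462.89, -617.72]), array([ 460.08, -779.28])] [array([ 476.39, -645.97]), array([ 362.49, -635.91])] jar [ 354.17 -360.18   60.  ] [ 378.71 -370.35   60.  ]
60 [-1.01  0.94  1.59  0.96  1.51 -1.04] wrist [ 368.66 -588.35  189.88]
75 [-0.95  1.    1.43  0.8   1.68 -1.04] wrist [ 439.99 -617.44  189.88]
90 [-0.88  1.06  1.27  0.66  1.83 -1.07] wrist [ 516.42 -627.08  189.88]
dp [-0.44  0.41 -3.42] rot [-1.15 -2.69 -7.78] rows>=7.0 q [-0.52  0.55  1.83  0.94  1.62 -0.93] e0.000
dp [-1.87  0.   -4.64] rot [ 0.01 -0.    0.  ] rows>=4.8 q [-0.76  0.69  1.54  0.77  1.85 -0.94] e0.000
dp [-4.72 -0.01 -1.66] rot [-0. -0.  0.] rows>=4.8 q [-0.88  1.    1.29  0.66  1.87 -1.05] e0.000
```

Call:
play_rows(
  dp=[
    [-0.1,0.1,-0.6],
    [-0.2,0.2,-1.2],
    [-0.3,0.3,-1.8],
    [-0.4,0.4,-2.4],
    [-0.4,0.4,-3],
  ],
  rot=[
    [-0.15,-0.37,-1.08],
    [-0.3,-0.74,-2.16],
    [-0.46,-1.1,-3.2],
    [-0.61,-1.5,-4.3],
    [-0.77,-1.8,-5.3],
  ],
)

```text
clock: 11.15
eef_pos: [517.6, 38.5, 253.8]
tcp_rot: [-2.415, -1.18, 0.831]
contact_force: [0.1, -0.1, -0.3]
opening: 0.728
grasp_force: 47.5
```

```bash
python3 - <<'E'
from pour import *
print(state()[0])
c=np.array
plan([pose(95,22,0,c([515,-110,300.])),pose(100,22,0,c([515,-270,260.])),pose(100,22,0,c([514.8,-332,130.]))])
E
```

```text
[517.65  38.55 253.77]
dp [-0.89  0.08 -3.01] rot [ 0.42 -0.98 -2.74] rows>=3.0 q [-0.64  0.64  1.64  0.79  1.8  -0.95] e0.000
dp [-2.42 -0.4  -3.32] rot [ 0.77  0.   -0.31] rows>=4.0 q [-0.78  0.84  1.33  0.63  1.99 -1.02] e0.000
dp [-3.58 -0.27 -0.19] rot [ 0.  0. -0.] rows>=3.4 q [-0.83  1.06  1.19  0.56  1.95 -1.11] e0.000
```

Call:
play_rows(
  dp=[
    [-0.2,0,-0.75],
    [-0.45,0.05,-1.5],
    [-0.7,0.05,-2.3],
    [-0.9,0.1,-3],
    [-0.9,0.1,-3],
  ],
  rot=[
    [0.1,-0.25,-0.7],
    [0.2,-0.5,-1.4],
    [0.3,-0.75,-2.1],
    [0.42,-1,-2.75],
    [0.42,-1,-2.75],
  ],
)

```text
clock: 11.57
eef_pos: [516.4, -90.0, 254.4]
tcp_rot: [3.135, -1.183, 1.662]
contact_force: [-0.5, 0.1, -0.5]
opening: 0.726
grasp_force: 47.5
```

Call:
play_rows(
  dp=[
    [-0.6,-0.1,-0.8],
    [-1.2,-0.2,-1.6],
    [-1.8,-0.3,-2.5],
    [-2.4,-0.4,-3.3],
    [-2.4,-0.4,-3.3],
  ],
  rot=[
    [0.2,0,-0.08],
    [0.4,0,-0.16],
    [0.6,0,-0.24],
    [0.77,0,-0.3],
    [0.77,0,-0.3],
  ],
)

```text
clock: 11.98
eef_pos: [512.7, -249.8, 211.6]
tcp_rot: [-3.125, -1.187, 1.725]
contact_force: [-0.4, 1.8, -0.4]
opening: 0.728
grasp_force: 47.5
```

Call:
play_rows(
  dp=[
    [-0.8,0,0],
    [-1.6,-0.1,-0.1],
    [-2.5,-0.2,-0.1],
    [-3.4,-0.25,-0.2],
    [-3.4,-0.25,-0.2],
  ],
  rot=[
    [0,0,0],
    [0,0,0],
    [0,0,0],
    [0,0,0],
    [0,0,0],
  ],
)

```text
clock: 12.4
eef_pos: [510.8, -303.9, 84.4]
tcp_rot: [-3.114, -1.193, 1.716]
contact_force: [-1.5, 0.5, -1.7]
opening: 0.729
grasp_force: 47.5
```

```bash
python3 - <<'E'
from pour import *
from rig import optics
from h import *
from scipy.optimize import least_squares
p,R,s=state(); base=p+R@(rim_t-100*u_t); print(p,"base",base,"u",R@u_t,s["contact_force"])
c=np.array
plan([pose(100,22,0,c([514.8,-332,106.]))])
# where is the cup really: rim silhouette in both views
for n in("scene","side"):
    f=optics.grab_frame(n); k=f["color"].astype(int); m=((k[...,2]>1.8*k[...,0])&(k[...,2]>k[...,1]*1.3)&(k[...,2]>70)).astype('uint8')
    nn,l,st,ce=cv2.connectedComponentsWithStats(m); e=(proj(f,base+50*R@u_t)+.5)/K-.5; i=min(range(1,nn),key=lambda i:np.hypot(*(ce[i]-e)))
    print(n,"pred",e,"blob",st[i],ce[i])
    # predicted bbox
    th=np.linspace(0,6.28,60); q=np.array([(proj(f,base+c([r*np.cos(t),r*np.sin(t),z]))+.5)/K-.5 for r,z in((27,0),(34,100)) for t in th]); print("bbox",q.min(0),q.max(0))
E
```

```text
[ 510.84 -303.91   84.37] base [ 512.45 -326.21   29.87] u [ 0.01 -0.01  1.  ] [-1.52  0.52 -1.69]
dp [-0.61  0.02  0.1 ] rot [ 0.   -0.06 -0.11] rows>=0.6 q [-0.83  1.09  1.19  0.56  1.93 -1.12] e0.000
scene pred [167.12 203.96] blob [152 187  24  22 414] [164.11 197.07]
bbox [152.81 185.15] [178.52 220.  ]
side pred [275.01 136.72] blob [264 119  19  32 506] [273.33 133.6 ]
bbox [265.83 119.91] [285.04 152.31]
```

Call:
play_rows(
  dp=[
    [-0.15,0,0.06],
    [-0.3,0,0.12],
    [-0.42,0,0.17],
    [-0.46,0,0.19],
    [-0.46,0,0.19],
  ],
  rot=[
    [0,0,0],
    [0,0,0],
    [0,0,0],
    [0,0,0],
    [0,0,0],
  ],
)

```text
clock: 12.92
eef_pos: [512.9, -304.1, 72.1]
tcp_rot: [-3.136, -1.186, 1.739]
contact_force: [0.3, 1.1, -0.3]
opening: 0.729
grasp_force: 47.5
```

Call:
play_rows(
  dp=[
    [-0.02,0,0.01],
    [-0.04,0,0.02],
    [-0.05,0,0.02],
    [-0.05,0,0.02],
    [-0.05,0,0.02],
  ],
  rot=[
    [0,0,0],
    [0,0,0],
    [0,0,0],
    [0,0,0],
    [0,0,0],
  ],
)

```text
clock: 13.33
eef_pos: [512.9, -304.6, 69.9]
tcp_rot: [-3.137, -1.186, 1.739]
contact_force: [0.0, 0.1, -0.5]
opening: 0.725
grasp_force: 47.4
```

```bash
python3 - <<'E'
from pour import *
from rig import optics
p,R,s=state(); print(p,"base",p+R@(rim_t-100*u_t),s["contact_force"],s["wrist_torque"])
import cv2
f=optics.grab_frame("side");a=f["color"][105:165,240:310]; b=optics.grab_frame("scene")["color"][180:240,130:200]
cv2.imwrite("pics/place.png",cv2.resize(np.hstack([a,b])[:,:,::-1],None,fx=5.5,fy=5.5,interpolation=cv2.INTER_CUBIC))
E
```

```text
[ 512.87 -304.56   69.89] base [ 515.04 -327.11   15.51] [ 0.03  0.11 -0.47] [-0.55 -0.05  0.04]
```

View pics/place.png

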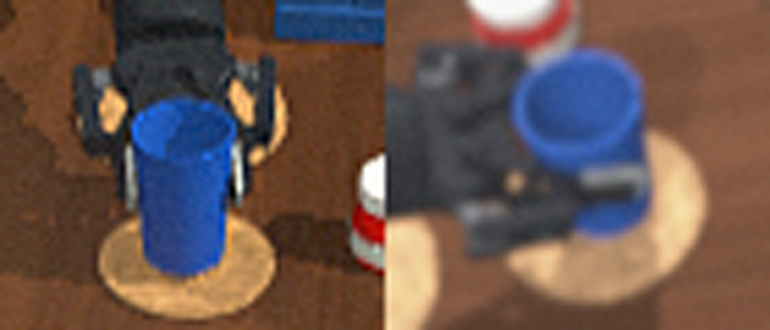

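Call:
play_rows(
  dp=[
    [-0.05,0,0.02],
    [-0.1,0,0.04],
    [-0.15,0,0.06],
    [-0.17,0,0.07],
    [-0.17,0,0.07],
  ],
  rot=[
    [0,0,0],
    [0,0,0],
    [0,0,0],
    [0,0,0],
    [0,0,0],
  ],
)

```text
clock: 13.85
eef_pos: [512.7, -304.3, 62.0]
tcp_rot: [-3.135, -1.187, 1.738]
contact_force: [-0.4, 0.5, -0.9]
opening: 0.723
grasp_force: 47.5
```

```bash
python3 - <<'E'
from pour import *
from h import *
p,R,s=state(); b=p+R@(rim_t-100*u_t); print(p,"base",b,s["contact_force"],s["wrist_torque"])
f=cam("scene")
for tilt in(-8,0,8):
    a=np.radians(tilt); v=np.array([0,np.sin(a),np.cos(a)]); print(tilt,(proj(f,b+100*v)-proj(f,b))/K)
E
```

```text
[ 512.68 -304.31   62.01] base [ 514.81 -326.83    7.62] [-0.36  0.5  -0.86] [-0.49 -0.05  0.01]
-8 [-10.08 -17.24]
0 [ -5.5  -18.26]
8 [ -0.83 -18.9 ]
```

Call:
play_rows(
  dp=[
    [-0.02,0,0.01],
    [-0.04,0,0.015],
    [-0.04,0,0.015],
    [-0.04,0,0.015],
  ],
  rot=[
    [0,0,0],
    [0,0,0],
    [0,0,0],
    [0,0,0],
  ],
)

```text
clock: 14.18
eef_pos: [512.8, -304.5, 60.7]
tcp_rot: [-3.137, -1.187, 1.739]
contact_force: [-0.4, 0.4, -1.7]
opening: 0.727
grasp_force: 47.4
```

Call:
play_rows(
  dp=[
    [-0.02,0,0.01],
    [-0.03,0,0.01],
    [-0.03,0,0.01],
    [-0.03,0,0.01],
  ],
  rot=[
    [0,0,0],
    [0,0,0],
    [0,0,0],
    [0,0,0],
  ],
)

```text
clock: 14.52
eef_pos: [512.9, -304.6, 59.6]
tcp_rot: [-3.137, -1.187, 1.739]
contact_force: [-0.6, 0.5, 1.2]
opening: 0.727
grasp_force: 47.4
```

Call:
play_rows(
  dp=[
    [0,0,0],
    [0,0,0],
    [0,0,0],
    [0,0,0],
    [0,0,0],
  ],
  rot=[
    [0,0,0],
    [0,0,0],
    [0,0,0],
    [0,0,0],
    [0,0,0],
  ],
  fingers=1,
)

```text
clock: 14.93
eef_pos: [512.8, -304.6, 59.5]
tcp_rot: [-3.137, -1.186, 1.739]
contact_force: [-0.4, 0.2, -0.6]
opening: 1.003
grasp_force: 0.0
```

Call:
play_rows(
  dp=[
    [0,0,-0.4],
    [0,0,-1],
    [0,0,-1.8],
    [0,0,-2.6],
    [0,0,-3.4],
  ],
  rot=[
    [0,0,0],
    [0,0,0],
    [0,0,0],
    [0,0,0],
    [0,0,0],
  ],
)

```text
clock: 15.35
eef_pos: [534.6, -429.8, 111.3]
tcp_rot: [-3.136, -1.187, 1.739]
contact_force: [-0.1, 0.0, 0.3]
opening: 0.999
grasp_force: 0.0
```

```bash
cat >cup.py <<'E'
from h import *
from scipy.optimize import least_squares
from rig import optics
def sil(f,p):
    th=np.linspace(0,2*np.pi,73); a=np.array([(proj(f,(p[0]+r*np.cos(t),p[1]+r*np.sin(t),z+5))+.5)/K-.5 for r,z in((27,0),(34,100)) for t in th]); return np.r_[a.min(0),a.max(0)]
o=[]
for n in("scene","side"):
    f=optics.grab_frame(n); k=f["color"].astype(int); m=((k[...,2]>1.8*k[...,0])&(k[...,2]>k[...,1]*1.3)&(k[...,2]>70)).astype('uint8')
    nn,l,st,ce=cv2.connectedComponentsWithStats(m); e=(proj(f,(515,-332,50))+.5)/K-.5; i=min(range(1,nn),key=lambda i:np.hypot(*(ce[i]-e))); x,y,w,h,_=st[i]; o.append((f,np.array([x-.5,y-.5,x+w-.5,y+h-.5])))
r=least_squares(lambda p:np.concatenate([sil(f,p)-b for f,b in o]),[515,-332]);print("cup",r.x,r.fun.round(1))
E
python3 cup.py; python3 st.py
```

```text
cup [ 516.14217819 -330.56142304] [-0.4 -0.2  1.   2.   0.4 -0.6  1.3  0.4]
{'qpos': [-0.904, 1.1894, 0.8207, 0.5691, 2.1832, -1.0165], 'eef_pos': [534.9231, -432.9327, 112.2979], 'tcp_rot': [3.1391, -1.1816, 1.7434], 'contact_force': [0.1814, -1.2855, 0.442]} 15.45 1.0028211744186457
```

The cup stands upright at about (516,-331), on the coaster. Next I'll reorient the tool to point down and go above the box.

```bash
cat >>pour.py <<'E'
D=Rz(1.57+bw)@np.diag([1,-1,-1.])
E
python3 - <<'E'
from pour import *
p,R,s=state()
plan([(p+[0,0,150],R),(np.array([490,-200,330]),Rz(1.64)@np.diag([1,-1,-1.])),(box((-20,0,330)),D)])
E
```

```text
dp [ 3.47  0.   -1.42] rot [0. 0. 0.] rows>=3.6 q [-0.9   1.04  0.81  0.65  2.32 -0.89] e0.000
dp [ 3.82 -0.11  4.84] rot [ -0.56 -11.27   0.86] rows>=9.5 q [-0.39  0.12  1.71  0.    1.31 -0.46] e0.000
dp [9.51 1.54 0.01] rot [-0. -0. -0.] rows>=9.2 q [0.34 0.17 1.66 0.   1.32 0.27] e0.000
```

Call:
play_rows(
  dp=[
    [0.9,0,-0.36],
    [1.8,0,-0.72],
    [2.6,0,-1.1],
    [3.5,0,-1.4],
    [3.5,0,-1.4],
  ],
  rot=[
    [0,0,0],
    [0,0,0],
    [0,0,0],
    [0,0,0],
    [0,0,0],
  ],
  fingers=0,
)

```text
clock: 15.87
eef_pos: [535.7, -428.7, 269.3]
tcp_rot: [3.13, -1.179, 1.755]
contact_force: [0.8, -1.3, 0.0]
opening: 0.301
grasp_force: 0.0
```

Call:
play_rows(
  dp=[
    [0.4,0,0.5],
    [0.8,0,1],
    [1.2,0,1.4],
    [1.6,0,1.9],
    [1.9,0,2.4],
  ],
  rot=[
    [0,-1.1,0.1],
    [-0.1,-2.2,0.2],
    [-0.2,-3.4,0.3],
    [-0.2,-4.5,0.4],
    [-0.3,-5.6,0.4],
  ],
)

```text
clock: 16.28
eef_pos: [514.4, -311.5, 296.4]
tcp_rot: [-3.126, -0.593, 1.685]
contact_force: [2.3, 1.5, 1.0]
opening: 0.0
grasp_force: 0.0
```

```bash
python3 - <<'E'
from pour import *
print(state()[0])
plan([(np.array([490,-130,330]),D),(box((-20,0,330)),D)])
E
```

```text
[ 514.39 -311.47  296.36]
dp [ 4.27 -0.06  1.86] rot [-0.27 -5.66  0.46] rows>=4.8 q [-0.26  0.08  1.76 -0.    1.3  -0.33] e0.000
dp [7.76 1.43 0.  ] rot [-0.  0. -0.] rows>=7.6 q [ 0.34  0.17  1.66 -0.    1.32  0.27] e0.000
```

Call:
play_rows(
  dp=[
    [0.85,0,0.37],
    [1.7,0,0.74],
    [2.6,0,1.1],
    [3.4,0,1.5],
    [4.3,0,1.9],
  ],
  rot=[
    [0,-1.1,0.1],
    [-0.1,-2.3,0.2],
    [-0.2,-3.4,0.3],
    [-0.2,-4.5,0.4],
    [-0.27,-5.66,0.46],
  ],
)

```text
clock: 16.7
eef_pos: [491.9, -129.3, 330.4]
tcp_rot: [3.141, -0.007, 1.64]
contact_force: [1.8, 1.4, 0.6]
opening: -0.0
grasp_force: 0.0
```

Call:
play_rows(
  dp=[
    [0.9,0.2,0],
    [1.8,0.4,0],
    [2.7,0.6,0],
    [3.6,0.75,0],
    [4.5,0.9,0],
  ],
  rot=[
    [0,0,0],
    [0,0,0],
    [0,0,0],
    [0,0,0],
    [0,0,0],
  ],
)

```text
clock: 17.12
eef_pos: [515.3, 53.5, 331.3]
tcp_rot: [-3.138, -0.012, 1.641]
contact_force: [0.7, 0.6, 0.5]
opening: -0.001
grasp_force: 0.0
```

Call:
play_rows(
  dp=[
    [0.8,0.1,0],
    [1.6,0.3,0],
    [2.4,0.4,0],
    [3.2,0.5,0],
    [3.2,0.5,0],
  ],
  rot=[
    [0,0,0],
    [0,0,0],
    [0,0,0],
    [0,0,0],
    [0,0,0],
  ],
)

```text
clock: 17.53
eef_pos: [526.6, 185.2, 332.4]
tcp_rot: [-3.138, -0.014, 1.644]
contact_force: [-0.2, -0.3, 0.6]
opening: -0.001
grasp_force: 0.0
```

```bash
python3 - <<'E'
from pour import *
from rig import optics
import cv2,pickle
p,R,s=state(); f=optics.grab_frame("wrist"); cv2.imwrite("pics/w4.png",f["color"][:,:,::-1]); f["p"]=p;f["A"]=R; pickle.dump(f,open("w4.pkl","wb"))
print(p,s["tcp_rot"]); plan([(box((-20,0,330)),D)])
h=cv2.cvtColor(f["color"],cv2.COLOR_RGB2HSV)
for n,m in(("red",cv2.inRange(h,(0,140,50),(9,255,255))|cv2.inRange(h,(170,140,50),(180,255,255))),("yel",cv2.inRange(h,(18,150,90),(32,255,255))),("grn",cv2.inRange(h,(50,80,30),(95,255,220)))):
    k,l,st,ce=cv2.connectedComponentsWithStats(m); print(n,[(int(st[i,4]),ce[i].round().tolist()) for i in range(1,k) if st[i,4]>15])
M=np.linalg.inv(f["mount"])
for X in((-75,-95,55),(-75,95,55),(75,95,55),(75,-95,55),(-87.3,0,81)):
    c=M@np.r_[R.T@(box(X)-p),1]; u=f["mtx"]@c[:3]; print(X,u[:2]/u[2])
E
```

```text
[526.62 185.2  332.44] [-3.14 -0.01  1.64]
dp [ 0.02 -0.02  0.06] rot [-0.04 -0.12  0.04] rows>=0.1 q [ 0.34  0.17  1.66 -0.    1.32  0.27] e0.000
red [(1556, [349.0, 50.0]), (18, [320.0, 26.0]), (182, [309.0, 98.0]), (646, [218.0, 147.0]), (147, [304.0, 200.0])]
yel [(178, [307.0, 145.0]), (18, [199.0, 151.0]), (2650, [482.0, 183.0]), (25, [202.0, 161.0]), (24, [204.0, 168.0]), (166, [306.0, 177.0]), (44, [504.0, 227.0]), (18, [359.0, 334.0])]
grn [(34, [293.0, 155.0]), (72, [276.0, 170.0]), (1837, [500.0, 330.0])]
(-75, -95, 55) [217.13 221.51]
(-75, 95, 55) [212.32  83.72]
(75, 95, 55) [329.12  83.98]
(75, -95, 55) [320.18 221.87]
(-87.3, 0, 81) [202.73 160.45]
```

View pics/w4.png

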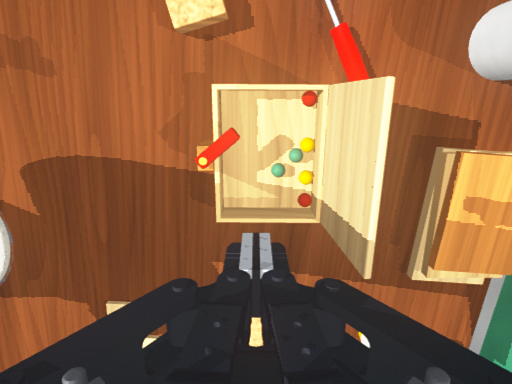

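The wrist view shows all six balls inside the box: red (309,98) and (304,200), yellow (307,145) and (306,177), green (295,155) and (277,170). The button pivot is at (203,161) and its end at (237,131), so it sits at about 0.85 rad. I'll push the button back clear of the lid first.

Call:
play_rows(
  dp=[
    [0,-0.1,1],
    [0,-0.2,2],
    [0,-0.4,2.9],
    [0,-0.4,3.8],
    [-0.05,-0.4,4.7],
  ],
  rot=[
    [0,-0.12,0],
    [0,-0.12,0],
    [0,-0.12,0],
    [0,-0.12,0],
    [0,-0.12,0],
  ],
)

```text
clock: 18.0
eef_pos: [509.5, 178.5, 143.6]
tcp_rot: [-3.138, 0.001, 1.64]
contact_force: [1.3, 0.1, 0.0]
opening: -0.005
grasp_force: 0.0
```

Call:
play_rows(
  dp=[
    [0,0,0.7],
    [0,0,1.2],
    [0,0,1.6],
    [0,0,1.85],
    [0,0,1.85],
  ],
  rot=[
    [0,0,0],
    [0,0,0],
    [0,0,0],
    [0,0,0],
    [0,0,0],
  ],
)

```text
clock: 18.42
eef_pos: [508.8, 178.2, 69.3]
tcp_rot: [-3.134, 0.002, 1.64]
contact_force: [-0.7, -0.0, 0.6]
opening: 0.003
grasp_force: 0.0
```

```bash
cat >>pour.py <<'E'
def loc(p): c,s=np.cos(bw),np.sin(bw); d=p[:2]-[bx,by]; return np.array([c*d[0]+s*d[1],-s*d[0]+c*d[1],p[2]])
E
python3 - <<'E'
from pour import *
p,R,s=state(); print(loc(p),s["tcp_rot"],s["contact_force"])
plan([(box((-52,28,69)),D),(box((-80,44,69)),D)])
E
```

```text
[-37.04  -4.33  69.26] [-3.13  0.    1.64] [-0.68 -0.05  0.62]
dp [ 0.81 -0.37  0.01] rot [-0.07  0.02 -0.  ] rows>=0.9 q [0.4  0.43 1.95 0.   0.76 0.33] e0.000
dp [ 0.4  -0.71 -0.  ] rot [ 0. -0. -0.] rows>=0.8 q [0.45 0.4  2.   0.   0.74 0.38] e0.000
```

Call:
play_rows(
  dp=[
    [0.16,-0.07,0],
    [0.32,-0.15,0],
    [0.48,-0.22,0],
    [0.65,-0.3,0],
    [0.8,-0.37,0],
  ],
  rot=[
    [0,0,0],
    [0,0,0],
    [0,0,0],
    [0,0,0],
    [0,0,0],
  ],
)

```text
clock: 18.83
eef_pos: [493.5, 211.5, 72.1]
tcp_rot: [-3.139, 0.0, 1.641]
contact_force: [1.1, -1.3, 0.7]
opening: 0.001
grasp_force: 0.5
```

Call:
play_rows(
  dp=[
    [0.08,-0.14,0],
    [0.16,-0.28,0],
    [0.24,-0.42,0],
    [0.32,-0.57,0],
    [0.4,-0.71,0],
  ],
  rot=[
    [0,0,0],
    [0,0,0],
    [0,0,0],
    [0,0,0],
    [0,0,0],
  ],
)

```text
clock: 19.25
eef_pos: [463.3, 224.6, 71.3]
tcp_rot: [-3.138, 0.0, 1.64]
contact_force: [1.2, -0.2, 1.1]
opening: 0.002
grasp_force: 0.5
```

Call:
play_rows(
  dp=[
    [0,0.1,0],
    [0,0.2,-1],
    [0,0.2,-2],
    [0,0.2,-3],
    [0,0.2,-4],
  ],
  rot=[
    [0,0,0],
    [0,0,0],
    [0,0,0],
    [0,0,0],
    [0,0,0],
  ],
)

```text
clock: 19.67
eef_pos: [472.3, 224.9, 232.9]
tcp_rot: [-3.137, 0.001, 1.64]
contact_force: [0.1, 0.4, -0.3]
opening: 0.0
grasp_force: 0.0
```

```bash
cat >btn.py <<'E'
# turnbutton angle from red pixels, in both views, via brute-force match of the bar's long axis at z=81
from pour import *
from h import *
from rig import optics
for n in("scene","side"):
    f=optics.grab_frame(n); h=cv2.cvtColor(f["color"],cv2.COLOR_RGB2HSV); m=cv2.inRange(h,(0,140,60),(9,255,255))|cv2.inRange(h,(170,140,60),(180,255,255))
    px=lambda X:(proj(f,X)+.5)/K-.5
    c=px(box((-87.3,0,81))); ys,xs=np.nonzero(m); k=np.hypot(xs-c[0],ys-c[1])<26; P=np.array([loc(back(f,((x+.5)*K-.5,(y+.5)*K-.5),76))[:2] for x,y in zip(xs[k],ys[k])])
    d=P-[-87.3,0]; r=np.hypot(*d.T); far=d[(r>20)&(r<62)]
    if len(far): v=far.mean(0); print(n,len(far),"mean",v,"angle",np.arctan2(v[0],v[1]))
    else: print(n,"no red",k.sum())
E
python3 btn.py;python3 st.py
```

```text
scene 83 mean [-14.84  35.57] angle -0.39534620665939835
side 134 mean [-14.5   24.95] angle -0.5262902950551397
{'qpos': [0.4408, 0.1904, 1.839, 0.0011, 1.1051, 0.3713], 'eef_pos': [476.0695, 226.637, 237.8589], 'tcp_rot': [3.1354, -0.0035, 1.6399], 'contact_force': [0.4259, -0.0595, -0.0406]} 19.7667 -0.003314414671232573
```

The button is back at about -0.4 rad, clear of the lid. Now the lid.

```bash
python3 - <<'E'
from pour import *
p,R,s=state(); print(loc(p))
W=[(-20,20,300),(140,0,300),(135,0,179)]
for a in(1.5,1.25,1.0,.75,.5,.25,0): W.append((90-125*np.cos(a)+9*np.sin(a),0,55+125*np.sin(a)+9*np.cos(a)-(2 if a==0 else 0)))
print(np.array(W)); plan([(box(w),D) for w in W])
E
```

```text
[-66.26  46.28 237.86]
[[-20.    20.   300.  ]
 [140.     0.   300.  ]
 [135.     0.   179.  ]
 [ 90.14   0.   180.32]
 [ 59.13   0.   176.46]
 [ 30.04   0.   165.05]
 [  4.67   0.   146.79]
 [-15.38   0.   122.83]
 [-28.89   0.    94.65]
 [-35.     0.    62.  ]]
dp [-0.65  1.17 -1.55] rot [ 0.06 -0.03 -0.  ] rows>=2.0 q [0.37 0.2  1.69 0.   1.26 0.3 ] e0.000
dp [-0.5  4.   0. ] rot [-0. -0. -0.] rows>=3.9 q [0.28 0.44 1.35 0.   1.35 0.21] e0.000
dp [ 0.   -0.13  3.03] rot [-0. -0. -0.] rows>=2.9 q [0.28 0.53 1.49 0.   1.13 0.21] e0.000
dp [ 0.   -1.12 -0.04] rot [-0. -0. -0.] rows>=1.1 q [0.29 0.46 1.59 0.   1.09 0.22] e0.000
dp [ 0.   -0.77  0.1 ] rot [-0. -0. -0.] rows>=0.7 q [0.3  0.42 1.66 0.   1.06 0.23] e0.000
dp [-0.   -0.73  0.29] rot [-0. -0. -0.] rows>=0.8 q [0.31 0.39 1.74 0.   1.01 0.25] e0.000
dp [-0.   -0.64  0.45] rot [-0. -0. -0.] rows>=0.8 q [0.33 0.38 1.81 0.   0.96 0.26] e0.000
dp [-0.  -0.5  0.6] rot [-0. -0. -0.] rows>=0.7 q [0.33 0.38 1.86 0.   0.89 0.26] e0.000
dp [-0.   -0.33  0.71] rot [-0. -0. -0.] rows>=0.8 q [0.34 0.41 1.91 0.   0.83 0.27] e0.000
dp [-0.   -0.16  0.81] rot [-0. -0. -0.] rows>=0.8 q [0.34 0.45 1.94 0.   0.75 0.27] e0.000
```

Call:
play_rows(
  dp=[
    [-0.2,0.3,-0.8],
    [-0.6,0.7,-1.5],
    [-0.65,1.2,-1.55],
    [-0.65,1.2,-1.55],
  ],
  rot=[
    [0,0,0],
    [0,0,0],
    [0,0,0],
    [0,0,0],
  ],
)

```text
clock: 20.1
eef_pos: [526.2, 202.2, 294.8]
tcp_rot: [3.14, -0.001, 1.639]
contact_force: [-0.9, -0.6, -0.9]
opening: 0.004
grasp_force: 0.0
```

Call:
play_rows(
  dp=[
    [-0.1,0.9,0],
    [-0.2,1.8,0],
    [-0.4,2.7,0],
    [-0.5,3.6,0],
    [-0.5,4,0],
  ],
  rot=[
    [0,0,0],
    [0,0,0],
    [0,0,0],
    [0,0,0],
    [0,0,0],
  ],
)

```text
clock: 20.52
eef_pos: [686.3, 192.7, 290.4]
tcp_rot: [-3.137, 0.001, 1.639]
contact_force: [-0.7, 0.9, -0.0]
opening: 0.0
grasp_force: 0.0
```

Call:
play_rows(
  dp=[
    [0,0,0.5],
    [0,0,1.3],
    [0,0,2.1],
    [0,-0.1,2.8],
    [0,-0.1,3],
  ],
  rot=[
    [0,0,0],
    [0,0,0],
    [0,0,0],
    [0,0,0],
    [0,0,0],
  ],
)

```text
clock: 20.93
eef_pos: [675.0, 192.4, 166.0]
tcp_rot: [-3.128, 0.002, 1.64]
contact_force: [-0.9, -0.1, -0.4]
opening: 0.003
grasp_force: 0.0
```

```bash
python3 - <<'E'
from pour import *
p,R,s=state(); print(loc(p),s["contact_force"]); plan([(box((90,0,180)),D),(box((59,0,176)),D)])
E
```

```text
[129.75  -1.83 165.97] [-0.87 -0.06 -0.41]
dp [ 0.04 -1.   -0.34] rot [-0.13  0.02 -0.  ] rows>=1.0 q [ 0.29  0.46  1.59 -0.    1.09  0.22] e0.000
dp [ 0.   -0.77  0.1 ] rot [ 0.  0. -0.] rows>=0.7 q [ 0.3   0.42  1.67 -0.    1.06  0.23] e0.000
```

Call:
play_rows(
  dp=[
    [0,-0.2,-0.15],
    [0,-0.4,-0.3],
    [0,-0.6,-0.35],
    [0,-0.8,-0.35],
    [0,-1,-0.35],
  ],
  rot=[
    [0,0,0],
    [0,0,0],
    [0,0,0],
    [0,0,0],
    [0,0,0],
  ],
)

```text
clock: 21.35
eef_pos: [639.7, 190.9, 189.4]
tcp_rot: [3.141, -0.0, 1.64]
contact_force: [2.0, -0.7, 1.9]
opening: -0.001
grasp_force: 0.7
```

Call:
play_rows(
  dp=[
    [0,-0.15,0],
    [0,-0.3,0.03],
    [0,-0.45,0.05],
    [0,-0.6,0.08],
    [0,-0.77,0.1],
  ],
  rot=[
    [0,0,0],
    [0,0,0],
    [0,0,0],
    [0,0,0],
    [0,0,0],
  ],
)

```text
clock: 21.77
eef_pos: [607.9, 188.3, 182.6]
tcp_rot: [-3.138, 0.001, 1.64]
contact_force: [1.1, 0.1, -0.1]
opening: 0.001
grasp_force: 0.6
```

Call:
play_rows(
  dp=[
    [0,-0.15,0.06],
    [0,-0.3,0.12],
    [0,-0.45,0.18],
    [0,-0.6,0.24],
    [0,-0.73,0.29],
  ],
  rot=[
    [0,0,0],
    [0,0,0],
    [0,0,0],
    [0,0,0],
    [0,0,0],
  ],
)

```text
clock: 22.18
eef_pos: [578.5, 186.2, 170.9]
tcp_rot: [-3.138, 0.001, 1.64]
contact_force: [1.6, 0.4, 0.3]
opening: 0.004
grasp_force: 0.5
```

Call:
play_rows(
  dp=[
    [0,-0.13,0.09],
    [0,-0.26,0.18],
    [0,-0.39,0.27],
    [0,-0.52,0.36],
    [0,-0.64,0.45],
  ],
  rot=[
    [0,0,0],
    [0,0,0],
    [0,0,0],
    [0,0,0],
    [0,0,0],
  ],
)

```text
clock: 22.6
eef_pos: [553.1, 184.5, 153.0]
tcp_rot: [-3.138, 0.001, 1.64]
contact_force: [0.5, -0.1, 1.0]
opening: -0.001
grasp_force: 0.5
```

```bash
python3 - <<'E'
from pour import *
p,R,s=state(); print(loc(p),s["contact_force"]); plan([(box((-15,0,123)),D),(box((-29,0,95)),D),(box((-35,0,62)),D)])
E
```

```text
[  7.59  -1.14 152.99] [ 0.46 -0.12  0.97]
dp [ 0.03 -0.56  0.75] rot [-0.04  0.    0.  ] rows>=0.9 q [ 0.33  0.38  1.86 -0.    0.89  0.27] e0.000
dp [-0.   -0.35  0.7 ] rot [0. 0. 0.] rows>=0.8 q [ 0.34  0.41  1.91 -0.    0.83  0.27] e0.000
dp [-0.   -0.15  0.83] rot [0. 0. 0.] rows>=0.8 q [ 0.34  0.45  1.94 -0.    0.75  0.28] e0.000
```

Call:
play_rows(
  dp=[
    [0,-0.12,0.15],
    [0,-0.24,0.3],
    [0,-0.36,0.45],
    [0,-0.46,0.6],
    [0,-0.56,0.75],
  ],
  rot=[
    [0,0,0],
    [0,0,0],
    [0,0,0],
    [0,0,0],
    [0,0,0],
  ],
)

```text
clock: 23.02
eef_pos: [530.7, 182.9, 122.8]
tcp_rot: [-3.138, 0.001, 1.64]
contact_force: [0.4, 0.2, 1.4]
opening: 0.006
grasp_force: 0.5
```

Call:
play_rows(
  dp=[
    [0,-0.07,0.14],
    [0,-0.14,0.28],
    [0,-0.21,0.42],
    [0,-0.28,0.56],
    [0,-0.35,0.7],
  ],
  rot=[
    [0,0,0],
    [0,0,0],
    [0,0,0],
    [0,0,0],
    [0,0,0],
  ],
)

```text
clock: 23.43
eef_pos: [517.2, 182.0, 95.1]
tcp_rot: [-3.139, 0.0, 1.64]
contact_force: [1.3, 0.2, -0.0]
opening: -0.002
grasp_force: 0.4
```

Call:
play_rows(
  dp=[
    [0,-0.04,0.18],
    [0,-0.08,0.36],
    [0,-0.11,0.54],
    [0,-0.13,0.66],
    [0,-0.15,0.74],
  ],
  rot=[
    [0,0,0],
    [0,0,0],
    [0,0,0],
    [0,0,0],
    [0,0,0],
  ],
)

```text
clock: 23.85
eef_pos: [510.9, 181.5, 65.1]
tcp_rot: [-3.138, 0.001, 1.64]
contact_force: [-0.0, 0.6, -0.0]
opening: -0.002
grasp_force: 0.3
```

```bash
python3 - <<'E'
from pour import *
p,R,s=state(); print(loc(p),s["contact_force"]); plan([(box((-35,0,62)),D)])
E
```

```text
[-34.65  -1.19  65.12] [-0.03  0.55 -0.01]
dp [ 0.03 -0.01  0.08] rot [-0.04  0.01  0.  ] rows>=0.1 q [0.34 0.45 1.94 0.   0.75 0.27] e0.000
```

Call:
play_rows(
  dp=[
    [0,0,0.04],
    [0,0,0.07],
    [0,0,0.07],
  ],
  rot=[
    [0,0,0],
    [0,0,0],
    [0,0,0],
  ],
)

```text
clock: 24.1
eef_pos: [510.9, 181.5, 63.5]
tcp_rot: [-3.137, 0.001, 1.64]
contact_force: [-2.2, -0.6, 3.2]
opening: 0.001
grasp_force: 1.9
```

Call:
play_rows(
  dp=[
    [0,0,0.04],
    [0,0,0.06],
    [0,0,0.06],
  ],
  rot=[
    [0,0,0],
    [0,0,0],
    [0,0,0],
  ],
)

```text
clock: 24.35
eef_pos: [511.0, 181.5, 63.2]
tcp_rot: [-3.138, 0.001, 1.64]
contact_force: [-9.7, -3.1, 30.9]
opening: 0.001
grasp_force: 15.3
```

Call:
play_rows(
  dp=[
    [0,0,-0.5],
    [0,0,-1.4],
    [0,0,-1.6],
    [0,0,-1.6],
  ],
  rot=[
    [0,0,0],
    [0,0,0],
    [0,0,0],
    [0,0,0],
  ],
)

```text
clock: 24.68
eef_pos: [513.5, 182.4, 127.7]
tcp_rot: [3.139, -0.001, 1.64]
contact_force: [0.1, 0.4, -0.3]
opening: -0.0
grasp_force: 0.0
```

Call:
play_rows(
  dp=[
    [0.1,-0.8,0],
    [0.3,-1.6,0],
    [0.5,-2.6,0],
    [0.5,-2.6,0],
    [0.5,-2.6,0],
  ],
  rot=[
    [0,0,0],
    [0,0,0],
    [0,0,0],
    [0,0,0],
    [0,0,0],
  ],
)

```text
clock: 25.1
eef_pos: [403.6, 194.0, 124.1]
tcp_rot: [-3.136, 0.001, 1.642]
contact_force: [0.8, 0.5, 0.5]
opening: 0.0
grasp_force: 0.0
```

```bash
python3 btn.py; python3 - <<'E'
from pour import *
p,R,s=state(); print(loc(p),s["contact_force"]); plan([(box(w),D) for w in((-140,20,70),(-111,38,70),(-93,46,70),(-69,42,70),(-54,28,70),(-49,18,70))])
E
```

```text
scene 81 mean [-13.34  36.65] angle -0.3489623310899466
side 154 mean [-7.29 17.66] angle -0.3916888423620115
[-137.84   19.12  124.78] [0.51 0.22 0.24]
dp [ 0.02 -0.05  1.37] rot [-0.03  0.    0.01] rows>=1.3 q [ 0.45  0.32  2.13 -0.    0.69  0.38] e0.000
dp [ 0.45  0.72 -0.  ] rot [ 0.  0. -0.] rows>=0.8 q [ 0.46  0.36  2.06 -0.    0.71  0.39] e0.000
dp [ 0.2   0.45 -0.  ] rot [ 0.  0. -0.] rows>=0.5 q [ 0.46  0.39  2.02 -0.    0.73  0.4 ] e0.000
dp [-0.1  0.6 -0. ] rot [ 0.  0. -0.] rows>=0.6 q [ 0.44  0.41  1.98 -0.    0.75  0.37] e0.000
dp [-0.34  0.38 -0.  ] rot [ 0.  0. -0.] rows>=0.5 q [ 0.4   0.43  1.96 -0.    0.76  0.34] e0.000
dp [-0.25  0.13 -0.  ] rot [ 0.  0. -0.] rows>=0.3 q [ 0.38  0.43  1.95 -0.    0.76  0.32] e0.000
```

Call:
play_rows(
  dp=[
    [0,0,0.5],
    [0,0,1],
    [0,0,1.37],
    [0,0,1.37],
    [0,0,1.37],
  ],
  rot=[
    [0,0,0],
    [0,0,0],
    [0,0,0],
    [0,0,0],
    [0,0,0],
  ],
)

```text
clock: 25.62
eef_pos: [406.3, 194.0, 69.7]
tcp_rot: [-3.137, 0.001, 1.639]
contact_force: [-0.4, 0.8, 0.2]
opening: 0.001
grasp_force: 0.0
```

Call:
play_rows(
  dp=[
    [0.09,0.14,0],
    [0.18,0.28,0],
    [0.27,0.43,0],
    [0.36,0.57,0],
    [0.45,0.72,0],
  ],
  rot=[
    [0,0,0],
    [0,0,0],
    [0,0,0],
    [0,0,0],
    [0,0,0],
  ],
)

```text
clock: 26.03
eef_pos: [434.3, 214.8, 70.7]
tcp_rot: [-3.139, 0.0, 1.64]
contact_force: [-0.7, -0.2, 0.5]
opening: 0.002
grasp_force: 0.7
```

Call:
play_rows(
  dp=[
    [0.07,0.15,0],
    [0.14,0.3,0],
    [0.2,0.45,0],
    [0.17,0.65,0],
    [0.14,0.8,0],
  ],
  rot=[
    [0,0,0],
    [0,0,0],
    [0,0,0],
    [0,0,0],
    [0,0,0],
  ],
)

```text
clock: 26.45
eef_pos: [466.0, 222.3, 70.1]
tcp_rot: [-3.138, 0.0, 1.64]
contact_force: [-1.0, 0.0, 0.0]
opening: -0.005
grasp_force: 0.5
```

Call:
play_rows(
  dp=[
    [-0.02,0.12,0],
    [-0.04,0.25,0],
    [-0.15,0.38,0],
    [-0.27,0.5,0],
    [-0.38,0.63,0],
  ],
  rot=[
    [0,0,0],
    [0,0,0],
    [0,0,0],
    [0,0,0],
    [0,0,0],
  ],
)

```text
clock: 26.87
eef_pos: [491.6, 208.1, 70.0]
tcp_rot: [-3.138, 0.001, 1.64]
contact_force: [-1.1, -0.2, 0.0]
opening: 0.001
grasp_force: 0.5
```

```bash
python3 btn.py; python3 - <<'E'
from pour import *
p,R,s=state(); print(loc(p),s["contact_force"]); plan([(box(w),D) for w in((-49,18,70),)])
E
```

```text
scene 48 mean [34.89  8.87] angle 1.3218669613821221
side 42 mean [2.28 8.72] angle 0.2556060512682169
[-51.34  26.55  70.15] [-0.59  0.49 -0.26]
dp [-0.21  0.06  0.  ] rot [-0.02  0.   -0.01] rows>=0.2 q [ 0.38  0.43  1.95 -0.    0.76  0.31] e0.000
```

Continue in small steps toward the stop, watching the force.

Call:
play_rows(
  dp=[
    [-0.05,0.02,0],
    [-0.1,0.03,0],
    [-0.15,0.05,0],
    [-0.2,0.06,0],
    [-0.2,0.06,0],
  ],
  rot=[
    [0,0,0],
    [0,0,0],
    [0,0,0],
    [0,0,0],
    [0,0,0],
  ],
)

```text
clock: 27.38
eef_pos: [494.2, 200.6, 70.1]
tcp_rot: [-3.138, 0.001, 1.64]
contact_force: [-0.2, -0.2, 1.0]
opening: -0.002
grasp_force: 0.0
```

Call:
play_rows(
  dp=[
    [-0.03,0,0],
    [-0.06,0,0],
    [-0.06,0,0],
  ],
  rot=[
    [0,0,0],
    [0,0,0],
    [0,0,0],
  ],
)

```text
clock: 27.63
eef_pos: [494.3, 200.0, 70.2]
tcp_rot: [-3.139, -0.002, 1.639]
contact_force: [-1.6, 11.3, -0.8]
opening: 0.001
grasp_force: 5.4
```

Call:
play_rows(
  dp=[
    [-0.03,0,0],
    [-0.05,0,0],
    [-0.05,0,0],
  ],
  rot=[
    [0,0,0],
    [0,0,0],
    [0,0,0],
  ],
)

```text
clock: 27.88
eef_pos: [494.4, 199.5, 70.3]
tcp_rot: [-3.139, -0.004, 1.638]
contact_force: [-3.4, 19.9, -1.9]
opening: -0.0
grasp_force: 10.2
```

Call:
play_rows(
  dp=[
    [0.2,0,0],
    [0.3,0,-0.8],
    [0.3,0,-1.7],
    [0.3,0,-2.7],
    [0.3,0,-3.7],
  ],
  rot=[
    [0,0,0],
    [0,0,0],
    [0,0,0],
    [0,0,0],
    [0,0,0],
  ],
)

```text
clock: 28.3
eef_pos: [493.1, 208.2, 219.2]
tcp_rot: [-3.136, 0.001, 1.641]
contact_force: [1.5, 0.8, 0.4]
opening: -0.001
grasp_force: 0.0
```

Call:
play_rows(
  dp=[
    [0,-0.8,-0.5],
    [0,-1.6,-1],
    [0,-2.4,-1.5],
    [0,-2.4,-1.5],
    [0,-2.4,-1.5],
  ],
  rot=[
    [0,0,0],
    [0,0,0],
    [0,0,0],
    [0,0,0],
    [0,0,0],
  ],
)

```text
clock: 28.72
eef_pos: [398.0, 202.0, 279.6]
tcp_rot: [-3.141, -0.0, 1.641]
contact_force: [0.7, -0.5, -0.3]
opening: -0.001
grasp_force: 0.0
```

```bash
python3 btn.py; python3 cup.py; python3 - <<'E'
# lid: predicted shut front-edge corners vs red-stripe position in the scene view
from pour import *
from h import *
from rig import optics
f=optics.grab_frame("scene"); h=cv2.cvtColor(f["color"],cv2.COLOR_RGB2HSV); m=cv2.inRange(h,(0,120,40),(10,255,255))|cv2.inRange(h,(170,120,40),(180,255,255))
k,l,st,ce=cv2.connectedComponentsWithStats(m)
for i in range(1,k):
    if st[i,4]>8 and 280<ce[i][0]<370: print(st[i], loc(back(f,(ce[i]+.5)*K-.5,64)))
    
E
```

```text
scene 44 mean [37.62  1.98] angle 1.5183253201850406
side 152 mean [25.82 -3.46] angle 1.7040201242921444
cup [ 516.14217819 -330.56142304] [-0.4 -0.2  1.   2.   0.4 -0.6  1.3  0.4]
[280 135  13  19  63] [-217.7   -70.43   64.  ]
[274 154  15  20  79] [-136.7  -114.15   64.  ]
[285 166  10   5  22] [-106.93  -93.58   64.  ]
[333 172  13  22  63] [-1.08 41.11 64.  ]
[310 177  13  23  66] [ -1.28 -39.21  64.  ]
[288 192   5   5   9] [  -3.74 -127.75   64.  ]
[276 195  12   7  15] [   3.16 -158.24   64.  ]
[291 199   7  11  16] [  35.2  -127.32   64.  ]
[278 202  17  16  78] [  45.2  -157.62   64.  ]
[351 211   7   7  18] [128.1   36.09  64.  ]
[339 213  11  12  51] [131.13   2.65  64.  ]
[286 217  10   6  19] [  90.19 -158.01   64.  ]
[329 216  11  11  46] [132.51 -31.72  64.  ]
[286 218  30  22 155] [ 125.7  -137.41   64.  ]
[279 221   9  14  40] [ 109.6  -191.35   64.  ]
[316 220  15  11  59] [134.45 -74.99  64.  ]
[339 225   7   5  13] [159.18 -19.18  64.  ]
[317 232   6   5  12] [162.05 -92.24  64.  ]
[288 237   6   3   9] [ 150.17 -179.63   64.  ]
[281 240   7   6  13] [ 159.58 -204.84   64.  ]
[281 249   5   4   9] [ 181.44 -215.39   64.  ]
[296 251  15  10  43] [ 213.84 -168.2    64.  ]
[284 252   5   4   9] [ 195.41 -209.63   64.  ]
[286 257   6   5  15] [ 214.71 -207.7    64.  ]
[290 262  13   8  23] [ 237.02 -194.52   64.  ]
[279 267   8   7  16] [ 240.85 -236.51   64.  ]
[288 269   5   4   9] [ 247.57 -217.79   64.  ]
[272 298  26  16  96] [ 339.09 -258.17   64.  ]
[286 314   4   6  11] [ 371.19 -268.46   64.  ]
```

The lid's stripes sit centred at z 64, so it is shut. The button is across the lid at its stop, and the cup is upright on the coaster. I'm handing in.

```bash
python3 -c "
from rig import r
print(r.sign_off())"
```

```text
the job is handed in; nothing more can be done
None
```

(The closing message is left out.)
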